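# Load the mould carrier and lock it with keeper and bar

### The arm

A 6-joint arm with a two-finger parallel gripper is mounted at the origin on a cart in front of the work surface, level with it; the furniture and walls round the work are solid. World frame = base frame: x ahead of the robot, y to its left, z up, the work surface at z = 0. Lengths are in m, angles in degrees, forces in N, time in s.
With the tool pointing down it reaches from about 0.375 to 0.9 m from the base axis. Payload 3.1 kg.
Tool frame: the origin (TCP) lies midway between the tips of the shut fingers; the grasp point (between the pads) lies 19 mm behind it; x points along the fingers, z is the direction in which the jaws open and shut, and the axes are right-handed (so a half turn about x gives the same grasp; the last joint's range is limited). The gripper opens to 87 mm and grips with 3 to 60 N. Pads are 19 mm wide; open, the fingers measure 117 mm over their backs; the gripper's body (75 mm by 190 mm) begins 51 mm behind the grasp point.
Start: joints at [-86.431, 30.224, 82.088, -0, 67.689, -10.227], TCP at [0.149, -0.607, 0.223] pointing down, gripper open.
Joint ranges: [-176.69, 176.69], [-43.24, 126.21], [12.49, 139.97], [-82, 262], [0, 151.66], [-163.58, 163.58]. Speed limits (degrees/s): [159.86, 159.86, 180, 180, 180, 180].

### API

Orientations are given as a 3x3 rotation matrix whose columns are the frame's x, y, z axes.
In Python, from rig import * gives the robot as it stands.
- The arm moves only by the tool play_rows, never from a script. Its argument "rows" is a list that holds one entry, the list of rows, each a list of 7 numbers: the shift along the tool's x, y, z in m, then the turn, a rotation vector about the tool's x, y, z in degrees, then the finger opening in m, from 0 to 0.087. A call has 1 to 12 rows; each row is the pose to reach, as a shift and turn from the pose commanded when the call began, along the tool's axes at that moment; what a row does not reach only later rows make up. A row lasts 1/10 s, in which the tool goes at most 50 mm and 8.59 degrees, less where a joint would pass 70% of its speed; a pose out of reach is approached as far as the arm can. A call with a gripper value outside its range is refused whole. The fingers move at their own pace and stop on an object; the grip force is fixed at half the most. Time passes only in rows, so rows that repeat a pose let the fingers close. It gives the time, the measured TCP pose, the force and the opening at its end, in the units of the state.
- read_state(): the state, without advancing time (a new reading comes with each control period).
- capture(name): name is "scene" or "top" or "wrist"; returns a dict with "pixels" (400x640x3 uint8, red, green, blue), "intrinsics" (3x3 intrinsics, pixels), "rvec" (rotation vector, rad) and "tvec" (3), from world to camera coordinates, as OpenCV has them. Camera axes: x right, y down, z forward; pixel columns grow to the right and rows downward; lengths in m; the calibration is good to about 2 mm. A picture is of the moment at which its call begins. There is no depth.
- hand_in(): hands the job in, once; it reports no verdict.
Trained networks look in the newest picture that a camera, given by its name, has taken for a name from the list of things; names that differ only in an ending like _2 or _b are one class to them, and where a whole thing is asked for, a point or a joint stands for the part that bears it (a point fixed in the world has none). Each returns a list of dicts, best first, with "p" (0 to 1); they miss things now and then, are a little off and sometimes report something else, mostly with a low value. They report only what shows in the picture. A call takes as long as a camera call. They do not tell look-alikes from the thing itself.
- trace(camera, target): "mask" (400x640 bool, what is visible of it) and "at" ([column, row] in pixels, amid what is visible of it).
The state is a dict: "time_s": time; "joint_positions": joint angles; "qvel": joint speeds; "tau": joint torques, N m; "position": TCP position; "tcp_rot": TCP orientation; "force": force on the tool from outside, world axes, zero at the start; "moment": the same for the moment, N m; "opening": opening from 0.0 (shut) to 1.0 (fully open).
Only numpy, scipy, OpenCV 4.12 (cv2) and the standard library are available. Lean on these libraries where they do the work, as an engineer would, in place of code of your own. Each camera call takes 0.05 s, during which the arm holds its last target.

### The job

Load the wooden mould carrier and lock it for carrying: lift its loose bar straight up and level, both ends clearing the U brackets together, and lay it aside; lay every press mould on the table flat and straight in a lane of its own in the carrier. Then swing the wire keeper down over the moulds until it snaps fully shut, and lower the bar back into both brackets, fully home and centred. Leave the round tin lid and the mug where they stand.

Things in the scene. Friction and masses are not known exactly. Their poses are not given: they have to be found in the camera images.
- carrier: Mould carrier, fixed to the table: wooden board 212 x 372 mm, 8 mm thick, with raised slats (22 mm wide, tops at z = 16 mm) leaving three parallel lanes 68 mm wide, 172 mm long, floor at z = 8 mm. Origin: underside centre, on the table. x runs along the lanes away from the robot (yaw varies a little), y across the lanes to the left, z up. Two steel U brackets and a wire keeper stand on it.
- lane_0 (a point): Centre of the floor of the right-hand lane (carrier x = 0, y = -90 mm, z = 8 mm). Axes as the carrier's.
- lane_1 (a point): Centre of the floor of the middle lane (carrier x = 0, y = 0, z = 8 mm).
- lane_2 (a point): Centre of the floor of the left-hand lane (carrier x = 0, y = +90 mm, z = 8 mm).
- bracket_a (a point): Middle of the slot floor of the right-hand U bracket (carrier x = -50, y = -166, z = 39 mm). Each bracket is 16 mm thick along y and open at the top: slot 26 mm wide along x, straight cheeks to z = 68 mm, flared lips above to z = 76 mm.
- bracket_b (a point): Middle of the slot floor of the left-hand U bracket (carrier x = -50, y = +166, z = 39 mm).
- bar: Loose wooden bar with bright steel end caps, 360 mm long, 18 x 18 mm square, about 0.16 kg. Origin at its very centre, y along its length (either way round, any side up). At the start it lies in both U brackets, origin at carrier x = -50, z = 48 mm, and bars the lanes. Grip it across its middle from above. Seated bar and shut keeper leave 5 mm over the moulds.
- keeper (a joint): Hinge of the steel wire keeper, rad: 0 = shut flat over the moulds, 1.57 = upright, 2.1 = leaning fully back (stop). It starts leaning back and slight friction holds it; past upright it falls towards shut but rests on two sprung nibs at about 0.3. A push of some 5 to 10 N down on the rod snaps it past them to 0 (under 0.04 is shut) and they hold it.
- keeper_rod (a point): Middle of the keeper's straight cross rod, 10 mm thick and 300 mm long along the carrier's y; two 65 mm arms join its ends to the hinge at carrier x = 105 mm, z = 44 mm. Shut, the rod lies at carrier x = 40 mm, z = 44 mm.
- tin_lid: Round metal tin lid, 125 mm across and 13 mm high; leave it alone. Origin under its centre.
- mug: Patterned white mug, 95 mm high; leave it alone. Origin under its centre.
- mould_0: Carved wooden press mould, a plain block 58 mm wide (x), 160 mm long (y), 26 mm high, 0.11 kg. Origin: centre of its underside. Lies flat on the table; grip it across its 58 mm width. The moulds are alike and any may go in any lane, either end first. Two or three of them are present.
- mould_1: Carved wooden press mould, a plain block 58 mm wide (x), 160 mm long (y), 26 mm high, 0.11 kg. Origin: centre of its underside. Lies flat on the table; grip it across its 58 mm width. The moulds are alike and any may go in any lane, either end first. Two or three of them are present.
- mould_2: Carved wooden press mould, a plain block 58 mm wide (x), 160 mm long (y), 26 mm high, 0.11 kg. Origin: centre of its underside. Lies flat on the table; grip it across its 58 mm width. The moulds are alike and any may go in any lane, either end first. Two or three of them are present.
Things that resemble listed ones, but are neither listed nor needed, are in the scene too. Leave any purple or turquoise look-alike of the mould_1 alone.

How it is judged:
By the outcome, as a careful person would: the job done as asked, in the order asked, and still so for the second after the job is handed in, with the robot touching nothing.
Of mould_0, mould_1, mould_2 only 2 to 3 are there at a start; the rules pass over those that are not, and their reading is None.
At some moment in a run one of mould_0, mould_1, mould_2 may be knocked a few centimetres aside while the robot is not near it.
Once in a run the grip may slacken for a moment while it holds something.
It also fails if it takes over 210 s, if anything falls off the work surface, if the arm or the gripper's body presses on something with over 40 N, if the wrist force passes 120 N, or if a joint passes its speed limit or range.

## Working session

There is one attempt and no reset: what is moved stays moved. The work goes in short steps, Python scripts to look and compute and a tool call to move; the robot and the scene stay as the last step left them, time stands still between calls to the robot, and variables do not carry over. Pictures are saved under pics/ and viewed, and the job is handed in when it is done.

Besides the shell and the picture viewer there is one more tool, called after ">>>" as name(argument=value, ...) on one line, values as JSON. play_rows: Moves the arm, as the interface text tells. Its arguments: {"type":"object","properties":{"rows":{"type":"array"}},"required":["rows"]}

```bash
ls; mkdir -p pics; python3 - <<'E'
from rig import *
import cv2,numpy as np
s=read_state(); print(s)
for n in ["scene","top","wrist"]:
    c=capture(n); cv2.imwrite(f"pics/{n}0.png",c["pixels"][:,:,::-1]); print(n,c["intrinsics"],c["rvec"],c["tvec"])
E
```

```text
pics
{'time_s': 0.0, 'joint_positions': array([-8.64309223e+01,  3.02825877e+01,  8.21554605e+01,  7.05565151e-04,
        6.76880068e+01, -1.02283145e+01]), 'qvel': array([-0.05457075,  0.07673241, -0.01035789, -0.06333448,  0.13796983,
       -0.04408392]), 'tau': array([ 8.86806229e-04, -4.40042281e+01, -1.76591688e+01,  6.33153738e-02,
        5.80842909e-02, -1.78718601e-04]), 'position': array([ 0.14903146, -0.60622952,  0.22153793]), 'tcp_rot': array([[-1.25588350e-04,  9.71146279e-01,  2.38484567e-01],
       [ 2.19651563e-03,  2.38484261e-01, -9.71143878e-01],
       [-9.99997580e-01,  4.01870721e-04, -2.16308883e-03]]), 'force': array([-0.67584183, -0.11655818,  0.12491818]), 'moment': array([0.00037557, 0.01174094, 0.00519153]), 'opening': 0.999385961823657}
scene [[436.69392077   0.         321.6773947 ]
 [  0.         436.69392077 200.02375812]
 [  0.           0.           1.        ]] [ 0.9768853  -2.40746706  1.13117491] [0.32790969 0.37921683 1.30288146]
top [[475.13322962   0.         315.46552713]
 [  0.         475.13322962 199.25875586]
 [  0.           0.           1.        ]] [ 2.12498864 -2.17739649  0.13732845] [-0.12152702  0.58122315  1.42001272]
wrist [[313.60554246   0.         323.63594751]
 [  0.         313.60554246 197.03958757]
 [  0.           0.           1.        ]] [-2.31378486  1.81180616  0.2283293 ] [-0.62384646 -0.02973344  0.3894984 ]
```

View pics/scene0.png

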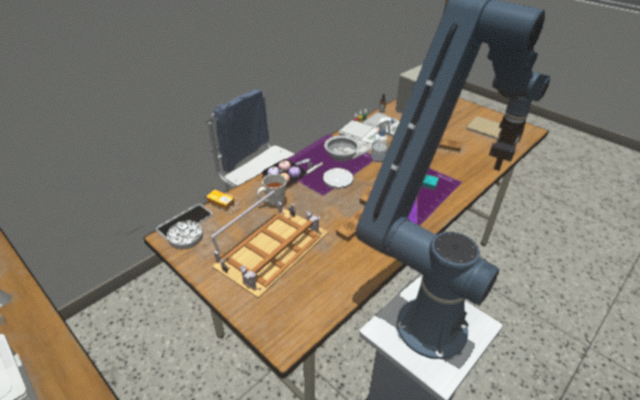

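View pics/top0.png

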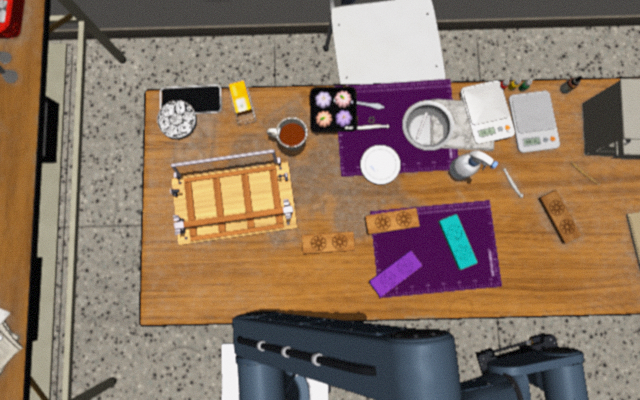

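View pics/wrist0.png

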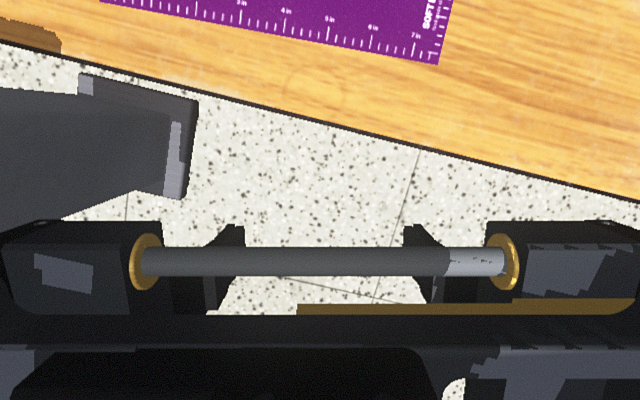

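```bash
cat > h.py <<'E'
from rig import *
import cv2,numpy as np
def ray(c,uv):
    R,_=cv2.Rodrigues(np.asarray(c["rvec"]));t=np.asarray(c["tvec"]).ravel()
    d=R.T@(np.linalg.inv(c["intrinsics"])@np.array([uv[0],uv[1],1.])); return -R.T@t,d
def at_z(c,uv,z):
    o,d=ray(c,uv); return o+d*(z-o[2])/d[2]
def proj(c,P):
    p,_=cv2.projectPoints(np.asarray(P,float).reshape(-1,3),np.asarray(c["rvec"]),np.asarray(c["tvec"]),c["intrinsics"],None); return p.reshape(-1,2)
def save(c,name,box=None,s=1,pts=None):
    im=np.ascontiguousarray(c["pixels"][:,:,::-1])
    if pts is not None:
        for p in pts: cv2.circle(im,(int(round(p[0])),int(round(p[1]))),1,(0,0,255),-1)
    if box: im=im[box[1]:box[3],box[0]:box[2]]
    cv2.imwrite(f"pics/{name}.png",cv2.resize(im,None,fx=s,fy=s,interpolation=cv2.INTER_CUBIC))
def mrect(c,m,z):
    k=cv2.findContours(m.astype(np.uint8),cv2.RETR_EXTERNAL,cv2.CHAIN_APPROX_NONE)[0]
    k=max(k,key=cv2.contourArea).reshape(-1,2)
    P=np.array([at_z(c,p,z)[:2] for p in k]).astype(np.float32)
    return cv2.minAreaRect(P)
E
python3 - <<'E'
from h import *
c=capture("top")
for n in ["mould_0","carrier","bracket_a","bar","keeper","keeper_rod","tin_lid","mug"]:
    for r in trace("top",n):
        z={"mould_0":.026,"bar":.057,"carrier":.012}.get(n,.05)
        q=mrect(c,r["mask"],z) if r["mask"].sum()>3 else None
        print(n,round(r["p"],2),np.round(r["at"]),r["mask"].sum(),[np.round(v,3) for v in q] if q else None)
print("base",proj(c,[0,0,0]))
for t in [(328,243),(392,221),(559,216)]: print(at_z(c,t,.026))
save(c,"top1a",(140,130,440,300),2.6); save(c,"top1b",(280,190,600,310),2.5)
E
```

```text
mould_0 0.84 [460. 242.] 1048 [array([ 0.438, -0.565]), array([0.159, 0.063]), np.float64(19.781)]
mould_0 0.74 [391. 217.] 1008 [array([ 0.507, -0.367]), array([0.062, 0.161]), np.float64(7.499)]
mould_0 0.69 [325. 245.] 973 [array([ 0.446, -0.17 ]), array([0.058, 0.159]), np.float64(2.174)]
mould_0 0.63 [398. 272.] 1103 [array([ 0.348, -0.372]), array([0.063, 0.165]), np.float64(34.52)]
carrier 0.61 [232. 198.] 7855 [array([0.599, 0.129]), array([0.263, 0.381]), np.float64(6.764)]
bracket_a 0.86 [234. 200.] 7553 [array([0.593, 0.121]), array([0.252, 0.368]), np.float64(6.775)]
bar 0.86 [237. 218.] 726 [array([0.527, 0.114]), array([0.021, 0.359]), np.float64(6.768)]
bar 0.67 [209. 161.] 320 [array([0.698, 0.144]), array([0.04 , 0.319]), np.float64(7.716)]
bar 0.21 [235. 199.] 7316 [array([0.627, 0.122]), array([0.182, 0.363]), np.float64(6.683)]
keeper 0.56 [232. 157.] 453 [array([0.698, 0.144]), array([0.043, 0.324]), np.float64(7.372)]
keeper_rod 0.76 [224. 159.] 394 [array([0.699, 0.143]), array([0.041, 0.321]), np.float64(6.937)]
tin_lid 0.9 [379. 166.] 1227 [array([ 0.678, -0.336]), array([0.118, 0.123]), np.float64(61.401)]
mug 0.85 [293. 132.] 836 [array([ 0.792, -0.06 ]), array([0.116, 0.095]), np.float64(52.275)]
base [[274.80284495 393.73478338]]
[ 0.44391675 -0.17068094  0.026     ]
[ 0.50649396 -0.36907941  0.026     ]
[ 0.50933601 -0.88191207  0.026     ]
```

View pics/top1a.png

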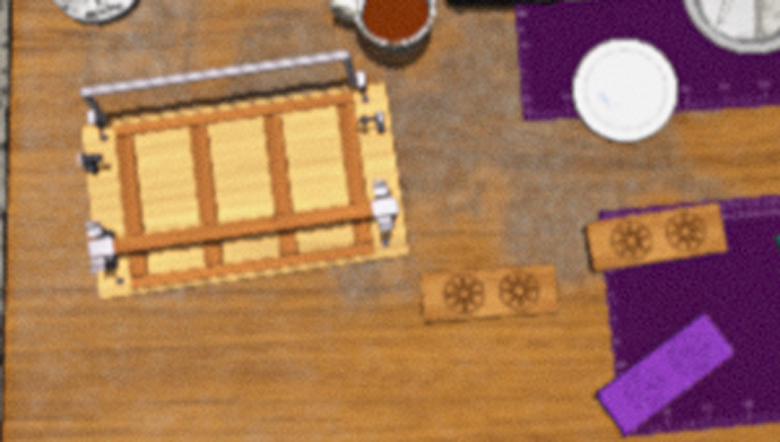

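View pics/top1b.png

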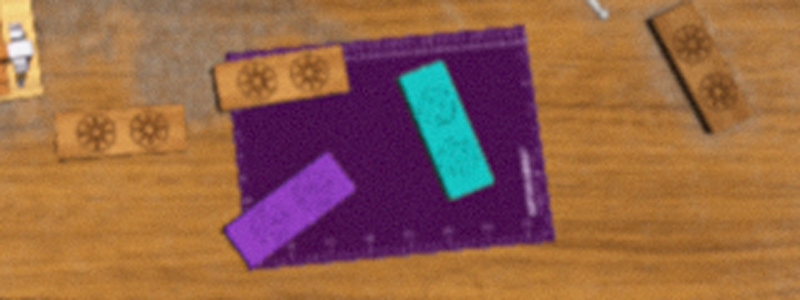

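Candidates in the top view: wooden moulds at (328,243), (392,221) and (559,216). Not moulds: purple block (396,273) and turquoise block (459,241). The bar is at (237,218), and the keeper rod, which looks similar, is at (224,159). In the crops the three brown carved blocks match the description. I'll do the bar first.

```bash
cat >> h.py <<'E'
from scipy.spatial.transform import Rotation as Ro
def Rt(yaw,tilt=0):
    "tool down, jaw axis at world yaw deg"
    c,s=np.cos(np.radians(yaw)),np.sin(np.radians(yaw))
    x=np.array([0,0,-1.]);z=np.array([c,s,0]);return np.column_stack([x,np.cross(z,x),z])
def go(p,R):
    s=read_state();T=s["tcp_rot"]
    d=T.T@(np.asarray(p)-s["position"]); w=Ro.from_matrix(T.T@R).as_rotvec(degrees=True)
    print("row",np.round(d,4),np.round(w,2),"| t",round(s["time_s"],2),"pos",np.round(s["position"],4),"yaw",round(float(np.degrees(np.arctan2(T[1,2],T[0,2]))),2),"F",np.round(s["force"],1),"op",round(s["opening"],3))
E
python3 - <<'E'
from h import *
go([.527,.114,.22],Rt(6.77))
s=read_state();c=capture("wrist");R,_=cv2.Rodrigues(c["rvec"]);C=-R.T@c["tvec"]
print(s["tcp_rot"].T@(C-s["position"]), (R@s["tcp_rot"]).round(3))
c=capture("top")
# far mould segmentation
b=c["pixels"].astype(int)[185:250,530:590]
m=np.zeros((400,640),np.uint8)
hsv=cv2.cvtColor(c["pixels"],cv2.COLOR_RGB2HSV)
print(hsv[216,559],hsv[200,551],hsv[216,600],hsv[230,540])
save(c,"far",(520,175,600,255),8)
E
```

```text
row [ 0.0025  0.539  -0.61  ] [-82.97   0.     0.  ] | t 0.6 pos [ 0.1491 -0.607   0.2226] yaw -76.2 F [ 0.2  0.2 -0.1] op 0.999
[-1.61943778e-01  6.74758955e-02 -1.29290951e-04] [[ 0.     0.001  1.   ]
 [-0.246 -0.969  0.001]
 [ 0.969 -0.246  0.   ]]
[ 16 161 171] [ 15 159 167] [ 16 151 174] [ 16 175 166]
```

View pics/far.png

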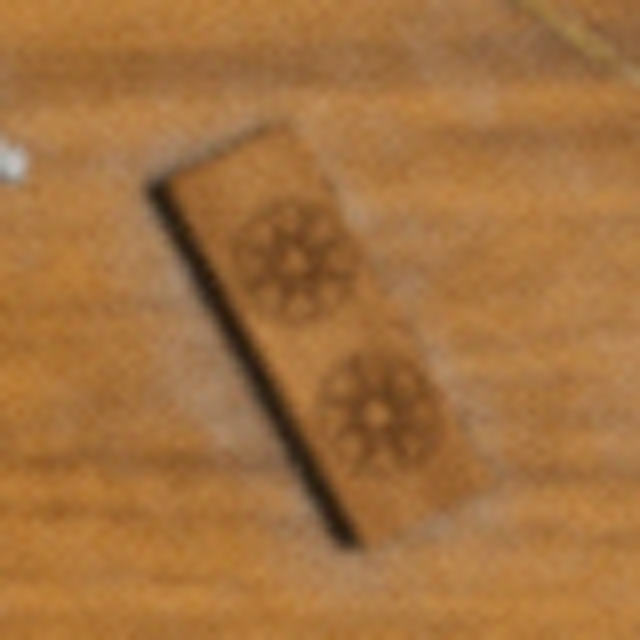

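>>> play_rows(rows=[[[0,0.539,-0.61,-83,0,0,0.087],[0,0.539,-0.61,-83,0,0,0.087],[0,0.539,-0.61,-83,0,0,0.087],[0,0.539,-0.61,-83,0,0,0.087],[0,0.539,-0.61,-83,0,0,0.087],[0,0.539,-0.61,-83,0,0,0.087],[0,0.539,-0.61,-83,0,0,0.087],[0,0.539,-0.61,-83,0,0,0.087],[0,0.539,-0.61,-83,0,0,0.087],[0,0.539,-0.61,-83,0,0,0.087],[0,0.539,-0.61,-83,0,0,0.087],[0,0.539,-0.61,-83,0,0,0.087]]])

```text
time_s: 1.9
position: [0.4286, -0.0738, 0.223]
tcp_rot: [[0.001, -0.118, 0.993], [-0.001, 0.993, 0.118], [-1.0, -0.001, 0.001]]
force: [0.5, 0.0, 0.3]
opening: 0.999
```

```bash
python3 - <<'E'
from h import *
go([.527,.114,.22],Rt(6.77))
E
```

```text
row [0.003  0.1748 0.1199] [0.02 0.06 0.04] | t 1.9 pos [ 0.4286 -0.0738  0.223 ] yaw 6.79 F [0.5 0.  0.3] op 0.999
```

>>> play_rows(rows=[[[-0.03,0.175,0.12,0,0,0,0.087],[-0.03,0.175,0.12,0,0,0,0.087],[-0.03,0.175,0.12,0,0,0,0.087],[-0.03,0.175,0.12,0,0,0,0.087],[-0.03,0.175,0.12,0,0,0,0.087],[-0.03,0.175,0.12,0,0,0,0.087],[-0.03,0.175,0.12,0,0,0,0.087],[-0.03,0.175,0.12,0,0,0,0.087]]])

```text
time_s: 2.7
position: [0.525, 0.1109, 0.2521]
tcp_rot: [[-0.002, -0.117, 0.993], [-0.001, 0.993, 0.117], [-1.0, -0.0, -0.002]]
force: [0.7, 0.5, -0.4]
opening: 0.999
```

```bash
python3 - <<'E'
from h import *
go([.527,.114,.12],Rt(6.77))
c=capture("wrist"); y=np.radians(6.77)
M=np.array([[np.cos(y),-np.sin(y)],[np.sin(y),np.cos(y)]]);o=np.array([.577,.120])
def W(x,yy,z): return [*(o+M@[x,yy]),z]
pts=[W(-.05+sx*.009,sy*.18,.057) for sx in(-1,1) for sy in(-1,-.5,0,.5,1)]+[W(sx*.106,sy*.186,.008) for sx in(-1,1) for sy in(-1,1)]+[W(sx*.086,yy,.016) for sx in(-1,1) for yy in (-.124,-.056,-.034,.034,.056,.124)]
save(c,"w1",pts=proj(c,pts))
c=capture("top");save(c,"t2",(150,140,310,260),5,pts=proj(c,pts))
E
```

```text
row [0.1321 0.0029 0.0026] [-0.08 -0.12  0.02] | t 2.7 pos [0.525  0.1109 0.2521] yaw 6.69 F [ 0.7  0.5 -0.4] op 0.999
```

View pics/w1.png

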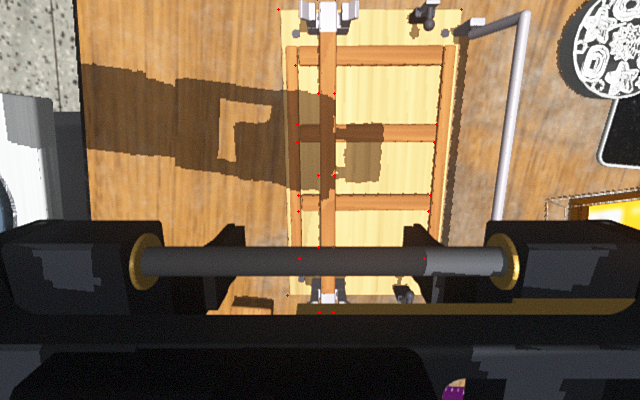

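View pics/t2.png

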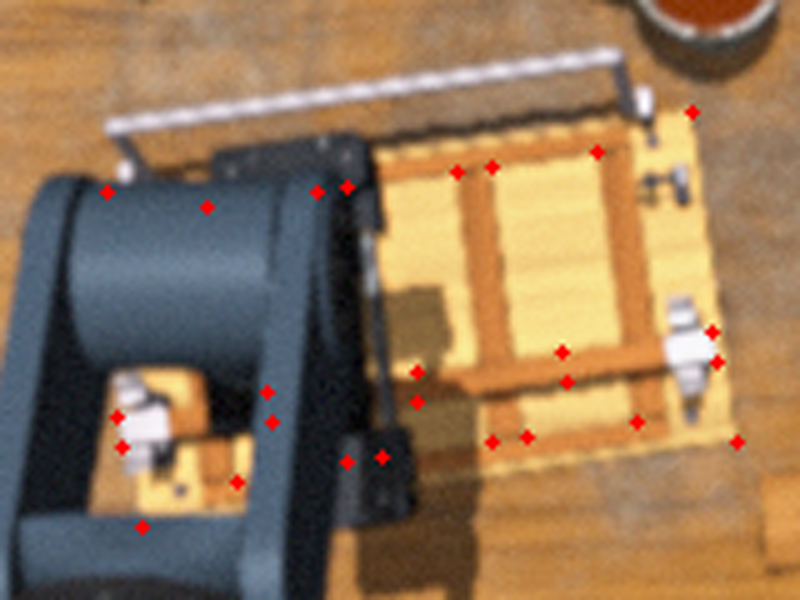

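```bash
python3 - <<'E'
import cv2
im=cv2.imread("pics/w1.png")
cv2.imwrite("pics/w1z.png",cv2.resize(im[0:220,265:475],None,fx=3.6,fy=2.7,interpolation=cv2.INTER_CUBIC))
E
```

```text
(no output)
```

View pics/w1z.png

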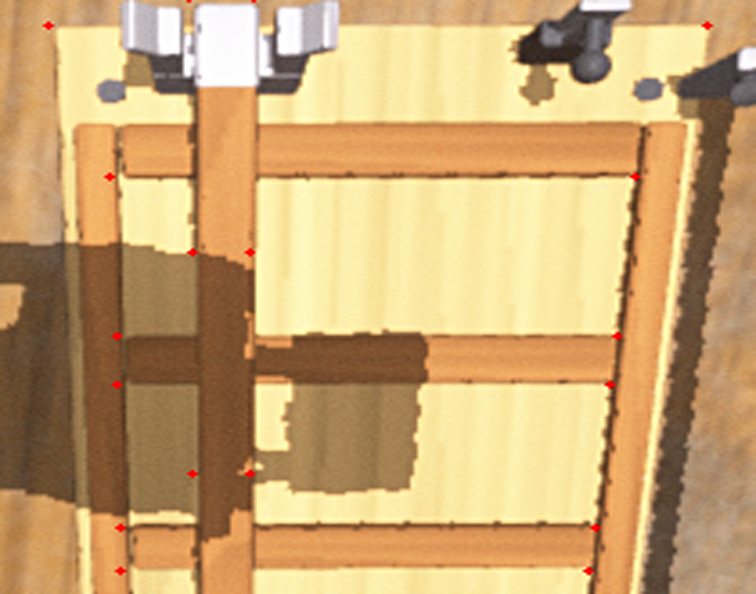

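>>> play_rows(rows=[[[0.05,0.003,0.004,-0.1,0,0,0.06],[0.1,0.003,0.004,-0.1,0,0,0.06],[0.13,0.003,0.004,-0.1,0,0,0.06],[0.15,0.003,0.004,-0.1,0,0,0.06],[0.15,0.003,0.004,-0.1,0,0,0.06],[0.15,0.003,0.004,-0.1,0,0,0.06]]])

```text
time_s: 3.4
position: [0.5299, 0.1151, 0.1028]
tcp_rot: [[-0.0, -0.119, 0.993], [-0.0, 0.993, 0.119], [-1.0, -0.0, -0.0]]
force: [0.2, -0.2, -0.2]
opening: 0.696
```

```bash
python3 - <<'E'
from h import *
go([.5285,.114,.03],Rt(6.8))
c=capture("wrist"); save(c,"w2")
E
```

```text
row [ 0.0728 -0.0009 -0.0014] [ 0.02 -0.02  0.  ] | t 3.4 pos [0.5299 0.1151 0.1028] yaw 6.82 F [ 0.2 -0.2 -0.2] op 0.696
```

View pics/w2.png

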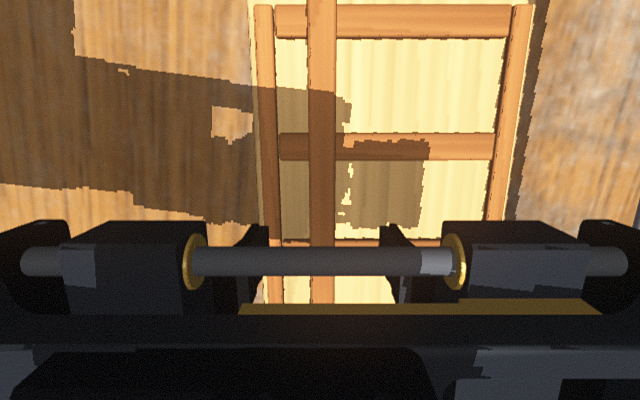

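>>> play_rows(rows=[[[0.04,-0.001,-0.0014,0,0,0,0.06],[0.06,-0.001,-0.0014,0,0,0,0.06],[0.073,-0.001,-0.0014,0,0,0,0.06],[0.073,-0.001,-0.0014,0,0,0,0.06],[0.073,-0.001,-0.0014,0,0,0,0.03],[0.073,-0.001,-0.0014,0,0,0,0.0],[0.073,-0.001,-0.0014,0,0,0,0.0],[0.073,-0.001,-0.0014,0,0,0,0.0],[0.073,-0.001,-0.0014,0,0,0,0.0],[0.073,-0.001,-0.0014,0,0,0,0.0]]])

```text
time_s: 4.45
position: [0.5286, 0.1147, 0.0298]
tcp_rot: [[0.0, -0.12, 0.993], [-0.0, 0.993, 0.12], [-1.0, -0.0, 0.0]]
force: [0.3, -0.4, -0.9]
opening: 0.226
```

```bash
python3 - <<'E'
from h import *
go([.5285,.114,.03],Rt(6.8))
c=capture("wrist"); save(c,"w3"); print(read_state()["moment"])
E
```

```text
row [-0.0002 -0.0007 -0.0001] [0.1  0.02 0.  ] | t 4.45 pos [0.5286 0.1147 0.0298] yaw 6.9 F [ 0.3 -0.4 -0.9] op 0.226
[-0.03058288 -0.061837    0.01296518]
```

View pics/w3.png

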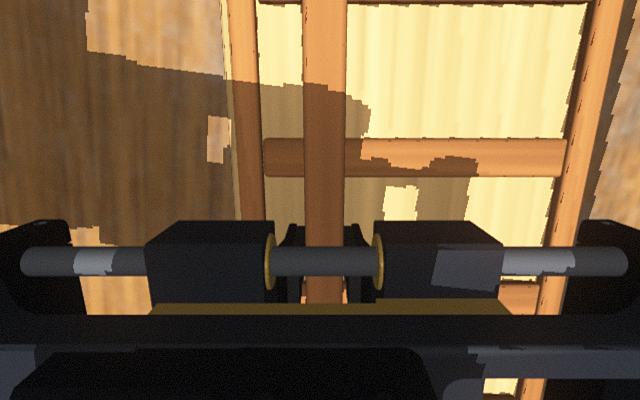

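>>> play_rows(rows=[[[0,0,0,0,0,0,0.0],[0,0,0,0,0,0,0.0],[0,0,0,0,0,0,0.0],[-0.005,0,0,0,0,0,0.0],[-0.01,0,0,0,0,0,0.0],[-0.015,0,0,0,0,0,0.0],[-0.02,0,0,0,0,0,0.0],[-0.02,0,0,0,0,0,0.0],[-0.02,0,0,0,0,0,0.0]]])

```text
time_s: 5.4
position: [0.5285, 0.1147, 0.0498]
tcp_rot: [[0.0, -0.12, 0.993], [0.0, 0.993, 0.12], [-1.0, -0.0, 0.0]]
force: [-1.0, -0.8, -2.4]
opening: 0.205
```

```bash
python3 - <<'E'
from h import *
go([.5285,.114,.05],Rt(6.8))
c=capture("scene"); save(c,"s3",(130,170,370,320),3.3); print(read_state()["moment"])
c=capture("wrist"); save(c,"w4")
E
```

```text
row [-0.0002 -0.0007 -0.0001] [0.09 0.02 0.  ] | t 5.4 pos [0.5285 0.1147 0.0498] yaw 6.89 F [-1.  -0.8 -2.4] op 0.205
[ 0.01266109 -0.11403478 -0.02034911]
```

View pics/s3.png

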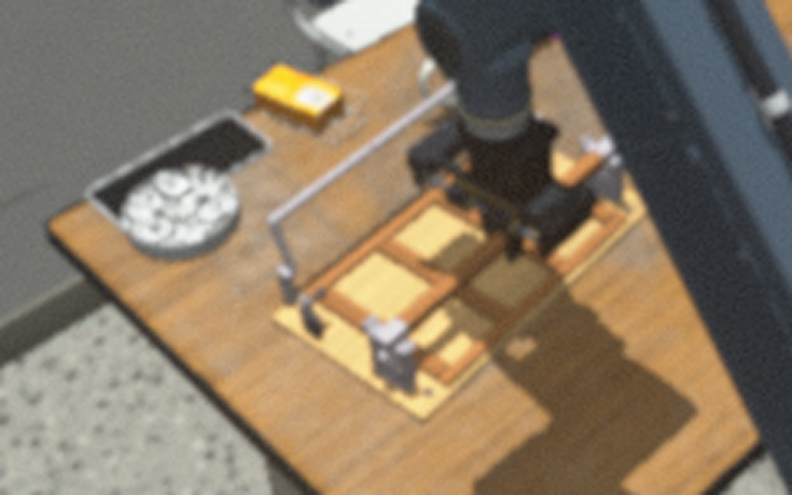

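View pics/w4.png

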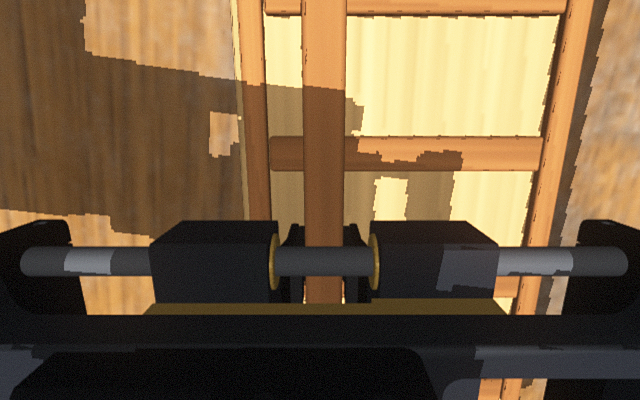

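>>> play_rows(rows=[[[0.007,0,0,0,0,0,0.0],[0.014,0,0,0,0,0,0.0],[0.02,0,0,0,0,0,0.0],[0.02,0,0,0,0,0,0.0],[0.02,0,0,0,0,0,0.03],[0.02,0,0,0,0,0,0.03],[0.02,0,0,0,0,0,0.03],[0.013,0,0,0,0,0,0.03],[0.009,0,0,0,0,0,0.03],[0.009,0,0,0,0,0,0.03],[0.009,0,0,0,0,0,0],[0.009,0,0,0,0,0,0]]])

```text
time_s: 6.7
position: [0.5285, 0.1147, 0.0406]
tcp_rot: [[0.0, -0.12, 0.993], [-0.0, 0.993, 0.12], [-1.0, -0.0, 0.0]]
force: [0.1, -0.3, 0.8]
opening: 0.237
```

>>> play_rows(rows=[[[0,0,0,0,0,0,0.0],[0,0,0,0,0,0,0.0],[0,0,0,0,0,0,0.0],[0,0,0,0,0,0,0.0],[0,0,0,0,0,0,0.0],[-0.005,0,0,0,0,0,0.0],[-0.01,0,0,0,0,0,0.0],[-0.01,0,0,0,0,0,0.0],[-0.01,0,0,0,0,0,0.0]]])

```text
time_s: 7.6
position: [0.5286, 0.1147, 0.0508]
tcp_rot: [[0.001, -0.12, 0.993], [0.0, 0.993, 0.12], [-1.0, -0.0, 0.001]]
force: [-0.2, -0.1, -1.4]
opening: 0.204
```

```bash
python3 - <<'E'
from h import *
go([.5285,.114,.05],Rt(6.8))
print(read_state()["moment"])
c=capture("wrist"); save(c,"w5")
E
```

```text
row [ 0.0008 -0.0007 -0.0002] [0.1  0.03 0.  ] | t 7.6 pos [0.5286 0.1147 0.0508] yaw 6.9 F [-0.2 -0.1 -1.4] op 0.204
[-0.03819444 -0.13570219  0.01500361]
```

View pics/w5.png

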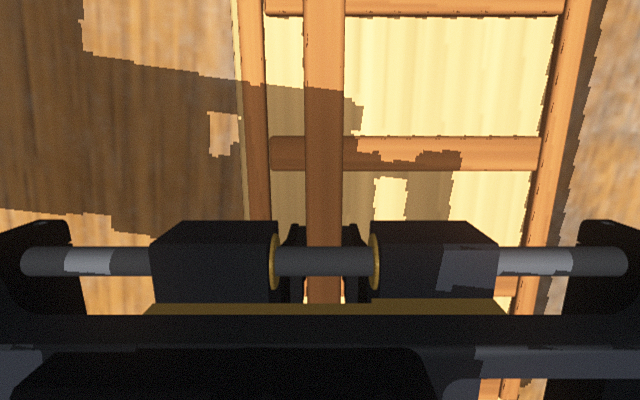

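>>> play_rows(rows=[[[-0.01,0,0,0,0,0,0.0],[-0.02,0,0,0,0,0,0.0],[-0.03,0,0,0,0,0,0.0],[-0.04,0,0,0,0,0,0.0],[-0.05,0,0,0,0,0,0.0],[-0.06,0,0,0,0,0,0.0],[-0.07,0,0,0,0,0,0.0],[-0.08,0,0,0,0,0,0.0],[-0.08,0,0,0,0,0,0.0],[-0.08,0,0,0,0,0,0.0]]])

```text
time_s: 8.65
position: [0.5285, 0.1147, 0.1308]
tcp_rot: [[0.0, -0.12, 0.993], [-0.0, 0.993, 0.12], [-1.0, -0.0, 0.0]]
force: [0.1, 0.8, -1.7]
opening: 0.202
```

```bash
python3 - <<'E'
from h import *
go([.38,.17,.13],Rt(6.9))
print(read_state()["moment"])
c=capture("wrist"); save(c,"w6")
c=capture("scene"); save(c,"s6",(130,150,370,320),3.3)
c=capture("top"); save(c,"t6",(130,130,370,340),3.3)
print(at_z(c,(250,322),0))
E
```

```text
row [ 0.0007  0.0727 -0.1408] [-0.    0.02  0.  ] | t 8.65 pos [0.5285 0.1147 0.1308] yaw 6.9 F [ 0.1  0.8 -1.7] op 0.202
[-0.01033248 -0.09288222  0.04214089]
[0.21086533 0.07293459 0.        ]
```

View pics/s6.png

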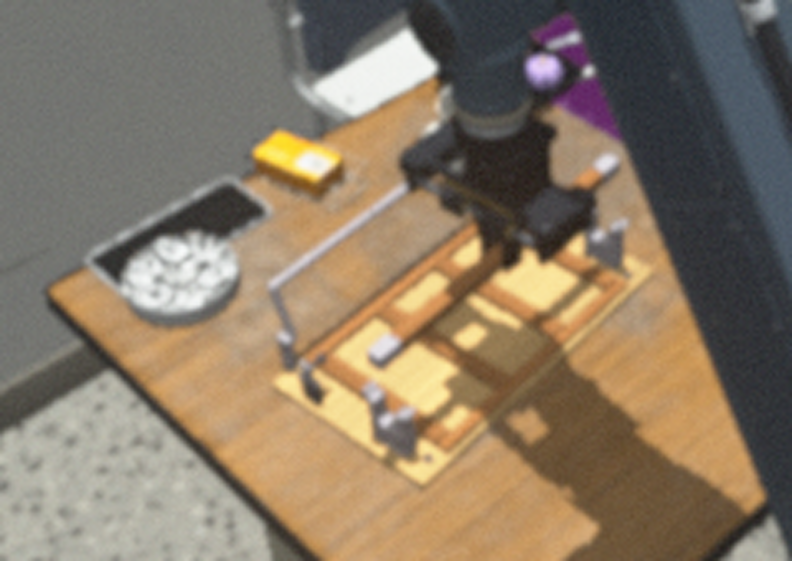

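View pics/w6.png

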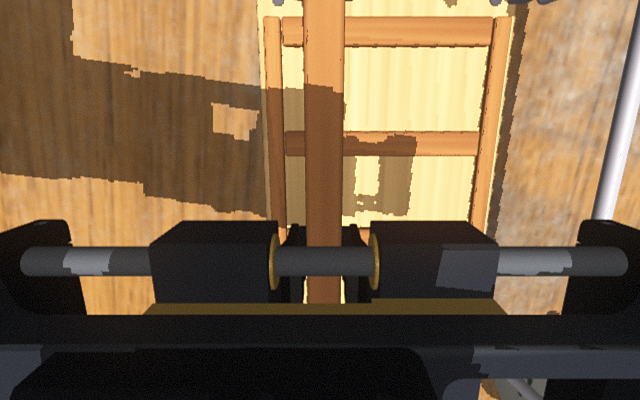

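View pics/t6.png

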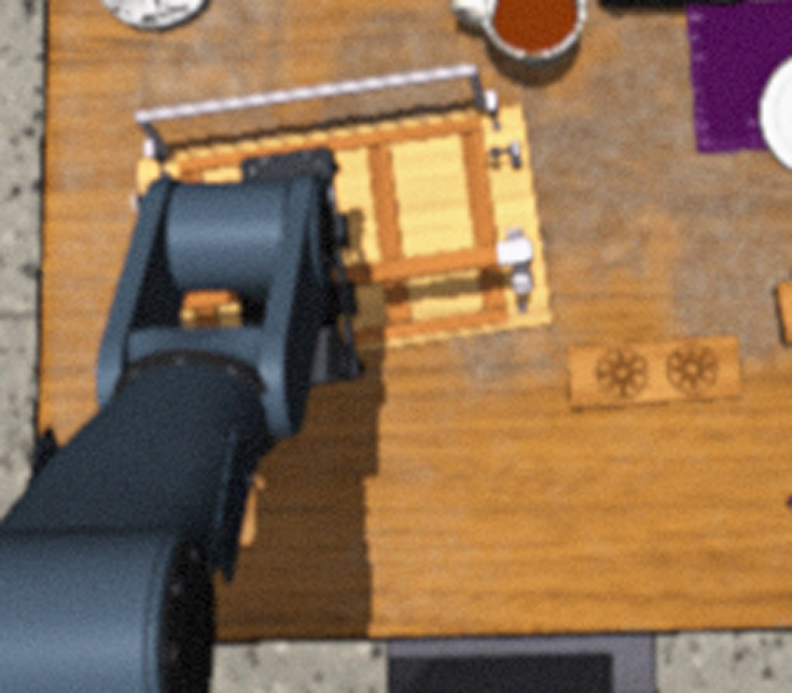

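>>> play_rows(rows=[[[0,0.02,-0.04,0,0,0,0.0],[0,0.03,-0.08,0,0,0,0.0],[0,0.045,-0.12,0,0,0,0.0],[0,0.052,-0.138,0,0,0,0.0],[0.03,0.052,-0.138,0,0,0,0.0],[0.06,0.052,-0.138,0,0,0,0.0],[0.09,0.052,-0.138,0,0,0,0.0],[0.11,0.052,-0.138,0,0,0,0.0],[0.12,0.052,-0.138,0,0,0,0.0],[0.125,0.052,-0.138,0,0,0,0.0],[0.125,0.052,-0.138,0,0,0,0.0],[0.125,0.052,-0.138,0,0,0,0.0]]])

```text
time_s: 10.0
position: [0.3857, 0.1498, 0.0061]
tcp_rot: [[0.001, -0.12, 0.993], [0.0, 0.993, 0.12], [-1.0, -0.0, 0.001]]
force: [0.4, 0.4, -2.0]
opening: 0.202
```

```bash
python3 - <<'E'
from h import *
go([.385,.15,.0025],Rt(6.9))
E
```

```text
row [ 0.0036  0.0003 -0.0007] [-0.    0.07  0.  ] | t 10.0 pos [0.3857 0.1498 0.0061] yaw 6.9 F [ 0.4  0.4 -2. ] op 0.202
```

>>> play_rows(rows=[[[0.002,0,0,0,0,0,0.0],[0.0035,0,0,0,0,0,0.0],[0.0035,0,0,0,0,0,0.0]]])

```text
time_s: 10.3
position: [0.3855, 0.1498, 0.0024]
tcp_rot: [[0.001, -0.12, 0.993], [0.0, 0.993, 0.12], [-1.0, -0.0, 0.001]]
force: [0.2, -0.3, -3.1]
opening: 0.202
```

>>> play_rows(rows=[[[0.001,0,0,0,0,0,0.0],[0.001,0,0,0,0,0,0.024],[0.001,0,0,0,0,0,0.03],[0.001,0,0,0,0,0,0.045],[0.001,0,0,0,0,0,0.045],[-0.04,0,0,0,0,0,0.045],[-0.09,0,0,0,0,0,0.087],[-0.14,0,0,0,0,0,0.087],[-0.19,0,0,0,0,0,0.087],[-0.22,0,0,0,0,0,0.087],[-0.22,0,0,0,0,0,0.087]]])

```text
time_s: 11.4
position: [0.388, 0.1502, 0.2261]
tcp_rot: [[0.011, -0.12, 0.993], [0.001, 0.993, 0.12], [-1.0, -0.0, 0.011]]
force: [0.8, 0.3, -0.8]
opening: 0.886
```

```bash
python3 - <<'E'
from h import *
c=capture("top"); save(c,"t7",(130,130,450,340),2.5)
for r in trace("top","mould_0"):
    q=mrect(c,r["mask"],.026); print(round(r["p"],2),np.round(r["at"]),[np.round(v,3) for v in q])
go([.446,-.17,.22],Rt(6))
E
```

```text
0.97 [390. 222.] [array([ 0.507, -0.368]), array([0.063, 0.163]), np.float64(8.081)]
0.93 [397. 274.] [array([ 0.348, -0.372]), array([0.06, 0.16]), np.float64(34.675)]
0.61 [326. 244.] [array([ 0.446, -0.17 ]), array([0.058, 0.158]), np.float64(1.87)]
0.6 [460. 242.] [array([ 0.439, -0.566]), array([0.16 , 0.066]), np.float64(18.656)]
row [ 0.0024 -0.3248  0.0221] [0.9  0.07 0.  ] | t 11.5 pos [0.385  0.1498 0.2224] yaw 6.9 F [-0.4 -0.3 -0.4] op 0.957
```

View pics/t7.png

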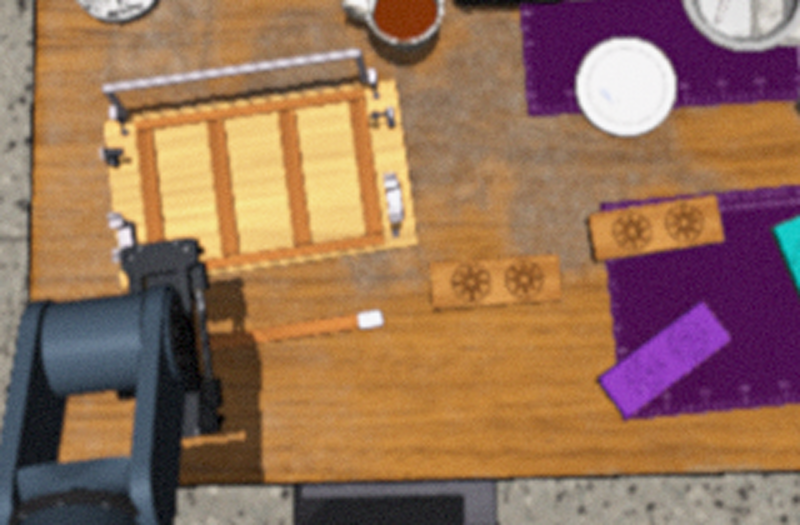

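```bash
python3 - <<'E'
from h import *
go([.446,-.28,.22],Rt(3))
E
```

```text
row [ 0.0024 -0.434   0.0089] [3.9  0.07 0.  ] | t 11.5 pos [0.385  0.1498 0.2224] yaw 6.9 F [-0.4 -0.3 -0.4] op 0.957
```

>>> play_rows(rows=[[[0,-0.434,0.009,4,0,0,0.087],[0,-0.434,0.009,4,0,0,0.087],[0,-0.434,0.009,4,0,0,0.087],[0,-0.434,0.009,4,0,0,0.087],[0,-0.434,0.009,4,0,0,0.087],[0,-0.434,0.009,4,0,0,0.087],[0,-0.434,0.009,4,0,0,0.087],[0,-0.434,0.009,4,0,0,0.087],[0,-0.434,0.009,4,0,0,0.087],[0,-0.434,0.009,4,0,0,0.087],[0,-0.434,0.009,4,0,0,0.087],[0,-0.434,0.009,4,0,0,0.087]]])

```text
time_s: 12.7
position: [0.445, -0.278, 0.2203]
tcp_rot: [[-0.003, -0.051, 0.999], [0.004, 0.999, 0.051], [-1.0, 0.004, -0.003]]
force: [0.2, 0.4, -0.4]
opening: 1.003
```

```bash
python3 - <<'E'
from h import *
s=read_state();print(s["position"],s["joint_positions"])
c=capture("wrist"); save(c,"w8")
for r in trace("wrist","mould_0"):
    q=mrect(c,r["mask"],.026); print(round(r["p"],2),np.round(r["at"]),[np.round(v,3) for v in q])
c=capture("top"); save(c,"t8",(130,130,450,340),2.5)
E
```

```text
[ 0.44504627 -0.2779804   0.22031504] [-4.42115788e+01  2.28030508e+01  9.63519764e+01  1.86912941e-02
  6.11339682e+01 -4.71492285e+01]
0.91 [369. 229.] [array([ 0.502, -0.323]), array([0.061, 0.075]), np.float64(6.139)]
0.86 [241. 226.] [array([ 0.334, -0.345]), array([0.066, 0.094]), np.float64(35.272)]
0.58 [331.  71.] [array([ 0.448, -0.173]), array([0.057, 0.157]), np.float64(2.404)]
```

View pics/w8.png

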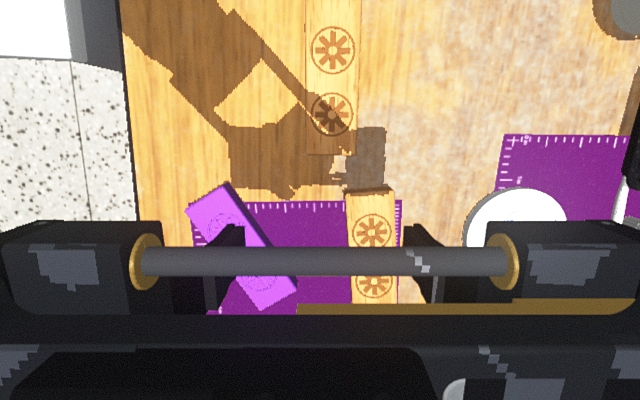

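View pics/t8.png

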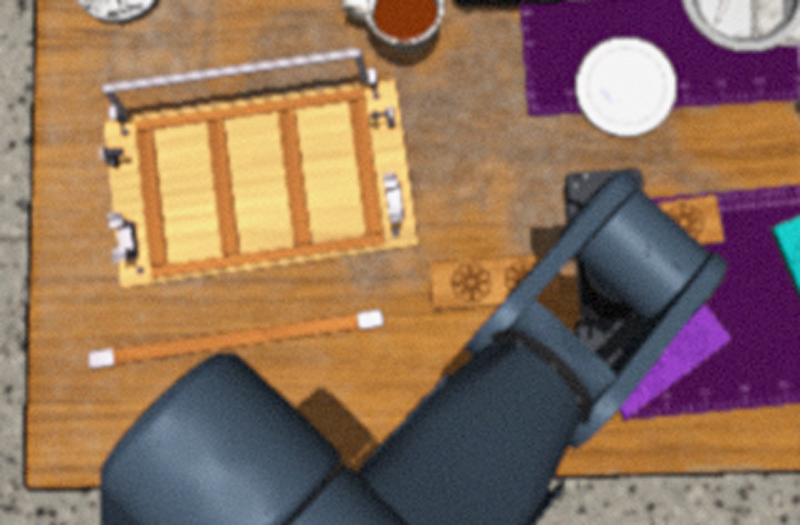

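```bash
python3 - <<'E'
from h import *
go([.447,-.172,.012],Rt(2.4))
E
```

```text
row [0.2098 0.1059 0.0068] [ 0.59 -0.06 -0.07] | t 12.85 pos [ 0.4459 -0.2783  0.2217] yaw 2.99 F [0.9 0.2 0.3] op 0.998
```

>>> play_rows(rows=[[[0,0.05,0.007,0.6,0,0,0.087],[0,0.09,0.007,0.6,0,0,0.087],[0.04,0.106,0.007,0.6,0,0,0.087],[0.08,0.106,0.007,0.6,0,0,0.087],[0.12,0.106,0.007,0.6,0,0,0.087],[0.12,0.106,0.007,0.6,0,0,0.087]]])

```text
time_s: 13.45
position: [0.4447, -0.1706, 0.0984]
tcp_rot: [[-0.009, -0.042, 0.999], [0.006, 0.999, 0.042], [-1.0, 0.007, -0.009]]
force: [-0.9, -0.6, -0.1]
opening: 1.0
```

```bash
python3 - <<'E'
from h import *
c=capture("wrist"); save(c,"w9")
go([.447,-.172,.012],Rt(2.4))
E
```

```text
row [ 0.0886 -0.0005  0.0011] [-0.03 -0.28 -0.21] | t 13.5 pos [ 0.4463 -0.1719  0.1006] yaw 2.37 F [ 0.  -0.2  0. ] op 0.999
```

View pics/w9.png

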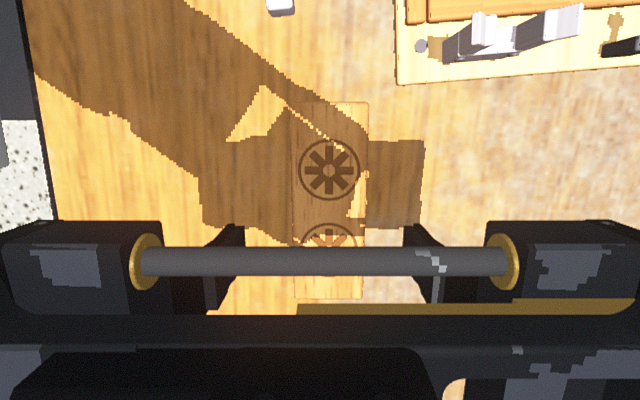

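>>> play_rows(rows=[[[0.04,0,0.0025,0,0,0,0.087],[0.07,0,0.0025,0,0,0,0.087],[0.0885,0,0.0025,0,0,0,0.087],[0.0885,0,0.0025,0,0,0,0.087],[0.0885,0,0.0025,0,0,0,0.05],[0.0885,0,0.0025,0,0,0,0.04],[0.0885,0,0.0025,0,0,0,0.03],[0.0885,0,0.0025,0,0,0,0.03],[0.0885,0,0.0025,0,0,0,0.03],[0.0885,0,0.0025,0,0,0,0.03],[0.0885,0,0.0025,0,0,0,0.03]]])

```text
time_s: 14.6
position: [0.4504, -0.1738, 0.0143]
tcp_rot: [[0.0, -0.04, 0.999], [-0.0, 0.999, 0.04], [-1.0, -0.0, 0.0]]
force: [-1.1, 0.4, 6.9]
opening: 0.663
```

>>> play_rows(rows=[[[0,0,0,0,0,0,0.03],[0,0,0,0,0,0,0.03],[-0.04,0,0,0,0,0,0.03],[-0.08,0,0,0,0,0,0.03],[-0.12,0,0,0,0,0,0.03],[-0.15,0,0,0,0,0,0.03],[-0.15,0,0,0,0,0,0.03],[-0.15,0,0,0,0,0,0.03]]])

```text
time_s: 15.4
position: [0.4503, -0.1736, 0.1638]
tcp_rot: [[0.001, -0.04, 0.999], [-0.001, 0.999, 0.04], [-1.0, -0.001, 0.001]]
force: [-0.4, 0.9, -1.0]
opening: 0.66
```

```bash
cat >> h.py <<'E'
O=np.array([.5785,.120]);YAW=6.85
def L(x,y):
    a=np.radians(YAW);return O+np.array([[np.cos(a),-np.sin(a)],[np.sin(a),np.cos(a)]])@[x,y]
E
python3 - <<'E'
from h import *
c=capture("wrist"); save(c,"w10")
print(L(0,-.09))
go([*L(0,-.09),.16],Rt(96.85))
E
```

```text
[0.58923434 0.03064244]
row [0.0029 0.198  0.1477] [-9.456e+01 -1.000e-02 -1.100e-01] | t 15.45 pos [ 0.4496 -0.1731  0.1629] yaw 2.29 F [ 0.5  0.8 -2.1] op 0.661
```

View pics/w10.png

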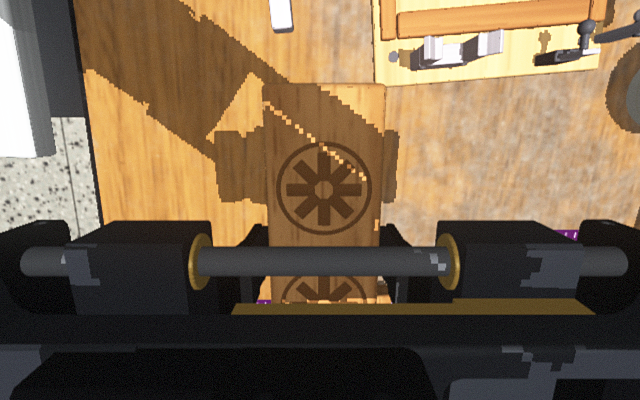

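```bash
python3 - <<'E'
from h import *
c=capture("wrist"); s=read_state()
z=s["position"][2]+.0117
for uv in [(270,84),(375,84),(270,200),(382,200)]:
    print(uv, s["tcp_rot"].T@(at_z(c,uv,z)-s["position"]))
save(c,"w10z",(240,60,410,320),3)
E
```

```text
(270, 84) [-0.01149186  0.08160962 -0.02353813]
(375, 84) [-0.01160883  0.08165583  0.0242131 ]
(270, 200) [-0.01158702  0.02705459 -0.02575911]
(382, 200) [-0.01172339  0.02714383  0.02993781]
```

View pics/w10z.png

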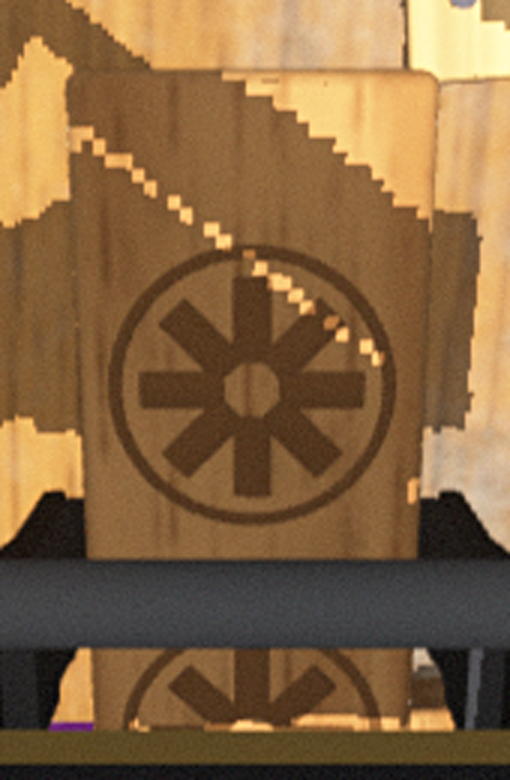

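>>> play_rows(rows=[[[0,0.2,0.15,-94.5,0,0,0.03],[0,0.2,0.15,-94.5,0,0,0.03],[0,0.2,0.15,-94.5,0,0,0.03],[0,0.2,0.15,-94.5,0,0,0.03],[0,0.2,0.15,-94.5,0,0,0.03],[0,0.2,0.15,-94.5,0,0,0.03],[0,0.2,0.15,-94.5,0,0,0.03],[0,0.2,0.15,-94.5,0,0,0.03],[0,0.2,0.15,-94.5,0,0,0.03],[0,0.2,0.15,-94.5,0,0,0.03],[0,0.2,0.15,-94.5,0,0,0.03],[0,0.2,0.15,-94.5,0,0,0.03]]])

```text
time_s: 16.7
position: [0.5909, 0.0323, 0.1611]
tcp_rot: [[-0.005, -0.993, -0.118], [0.001, -0.118, 0.993], [-1.0, 0.005, 0.001]]
force: [0.1, -0.4, -0.8]
opening: 0.66
```

```bash
python3 - <<'E'
from h import *
go([*L(.002,-.09),.06],Rt(96.85))
c=capture("wrist"); 
go([*L(.002,-.09),.06],Rt(96.85))
pts=[[*L(x,y),.016] for x in(-.086,.086) for y in (-.124,-.056,-.034,.034)]+[[*L(x,y),.008] for x in(-.106,.106) for y in (-.186,.186)]
save(c,"w11",pts=proj(c,pts))
print(read_state()["joint_positions"])
E
```

```text
row [ 0.1011 -0.0006 -0.0015] [-0.07  0.07 -0.26] | t 16.7 pos [0.5909 0.0323 0.1611] yaw 96.78 F [ 0.1 -0.4 -0.8] op 0.66
row [ 0.1014 -0.0003 -0.0015] [-0.24  0.06 -0.23] | t 16.75 pos [0.5911 0.0323 0.1614] yaw 96.61 F [ 0.8  0.1 -0.4] op 0.662
[-7.68295472e+00  3.20843724e+01  9.01594064e+01  4.28175895e-03
  5.79910790e+01 -1.04298384e+02]
```

View pics/w11.png

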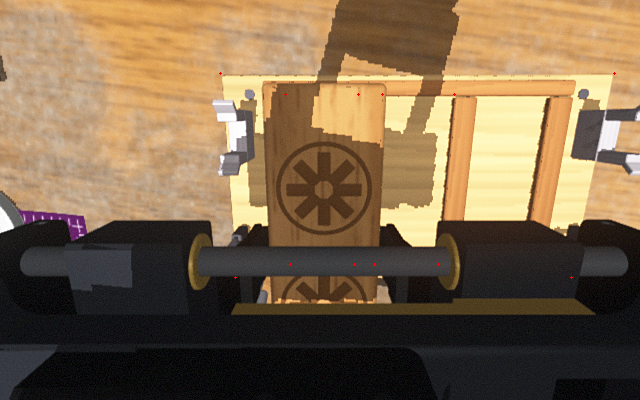

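>>> play_rows(rows=[[[0.04,-0.0015,-0.0015,-0.2,0,-0.2,0.03],[0.08,-0.0015,-0.0015,-0.2,0,-0.2,0.03],[0.11,-0.0015,-0.0015,-0.2,0,-0.2,0.03],[0.115,-0.0015,-0.0015,-0.2,0,-0.2,0.03],[0.115,-0.0015,-0.0015,-0.2,0,-0.2,0.03]]])

```text
time_s: 17.25
position: [0.593, 0.031, 0.0471]
tcp_rot: [[0.0, -0.993, -0.12], [0.001, -0.12, 0.993], [-1.0, -0.0, 0.001]]
force: [-0.4, 0.0, -0.8]
opening: 0.665
```

```bash
sed -i 's/O=np.array(\[.5785,.120\])/O=np.array([.5795,.120])/' h.py; python3 - <<'E'
from h import *
c=capture("wrist"); 
go([*L(.002,-.09),.0223],Rt(96.85))
pts=[[*L(x,y),.016] for x in(-.086,.086) for y in (-.124,-.056,-.034,.034)]+[[*L(x,y),.008] for x in(-.106,.106) for y in (-.186,.186)]
save(c,"w12",pts=proj(c,pts))
E
```

```text
row [0.0263 0.0021 0.0003] [0.07 0.   0.2 ] | t 17.3 pos [0.5943 0.0308 0.0486] yaw 96.92 F [ 1.4  0.1 -1.1] op 0.665
```

View pics/w12.png

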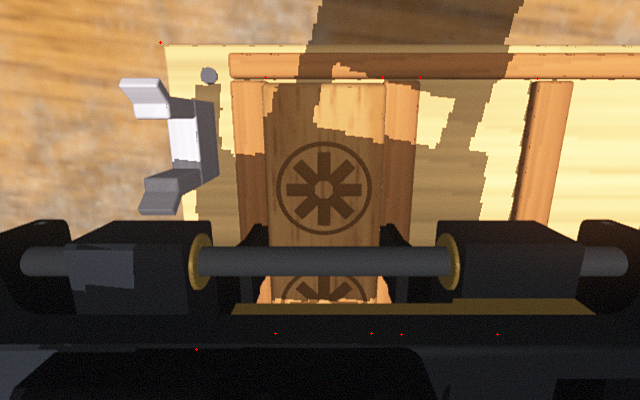

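>>> play_rows(rows=[[[0.008,0.0015,0.0013,0,0,0.2,0.03],[0.015,0.0015,0.0013,0,0,0.2,0.03],[0.02,0.0015,0.0013,0,0,0.2,0.03],[0.024,0.0015,0.0013,0,0,0.2,0.03],[0.024,0.0015,0.0013,0,0,0.2,0.03],[0.024,0.0015,0.0013,0,0,0.2,0.03]]])

```text
time_s: 17.9
position: [0.5924, 0.032, 0.0245]
tcp_rot: [[-0.0, -0.993, -0.122], [-0.0, -0.122, 0.993], [-1.0, 0.0, -0.0]]
force: [-0.0, 0.5, -1.5]
opening: 0.66
```

```bash
cd .;python3 - <<'E'
from h import *
c=capture("wrist"); 
go([*L(.002,-.09),.0223],Rt(96.85))
save(c,"w13")
E
```

```text
row [ 0.0024  0.0005 -0.001 ] [ 0.14 -0.    0.02] | t 17.95 pos [0.5925 0.0319 0.0247] yaw 96.99 F [ 0.6 -0.5 -0.9] op 0.664
```

View pics/w13.png

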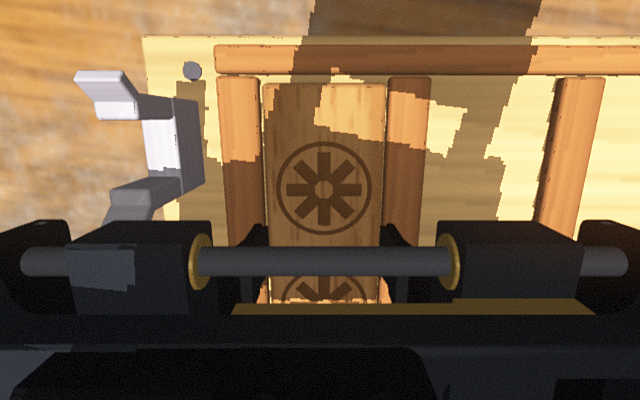

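>>> play_rows(rows=[[[0.0025,0,0,0,0,0,0.03],[0.003,0,0,0,0,0,0.03],[0.003,0,0,0,0,0,0.064],[0.003,0,0,0,0,0,0.066],[0.003,0,0,0,0,0,0.066],[-0.03,0,0,0,0,0,0.066],[-0.08,0,0,0,0,0,0.066],[-0.12,0,0,0,0,0,0.087],[-0.17,0,0,0,0,0,0.087],[-0.2,0,0,0,0,0,0.087],[-0.2,0,0,0,0,0,0.087]]])

```text
time_s: 19.05
position: [0.5957, 0.0316, 0.23]
tcp_rot: [[0.011, -0.992, -0.122], [-0.002, -0.122, 0.993], [-1.0, -0.011, -0.003]]
force: [0.8, -0.8, -0.0]
opening: 0.98
```

```bash
cd .;python3 - <<'E'
from h import *
c=capture("wrist"); 
save(c,"w14")
c=capture("top"); save(c,"t14",(130,130,610,340),1.65)
for r in trace("top","mould_0"):
    q=mrect(c,r["mask"],.026); print(round(r["p"],2),np.round(r["at"]),[np.round(v,3) for v in q])
go([.507,-.48,.22],Rt(7.5))
E
```

```text
0.98 [394. 222.] [array([ 0.506, -0.37 ]), array([0.059, 0.16 ]), np.float64(8.696)]
0.92 [398. 273.] [array([ 0.347, -0.372]), array([0.059, 0.16 ]), np.float64(34.946)]
0.89 [262. 208.] [array([0.557, 0.029]), array([0.097, 0.06 ]), np.float64(6.849)]
0.82 [459. 242.] [array([ 0.438, -0.564]), array([0.161, 0.068]), np.float64(19.311)]
row [ 0.0036  0.1461 -0.498 ] [ 8.95e+01 -7.00e-02 -1.20e-01] | t 19.2 pos [0.5914 0.0321 0.2236] yaw 97.0 F [-0.   0.4 -0.3] op 0.993
```

View pics/w14.png

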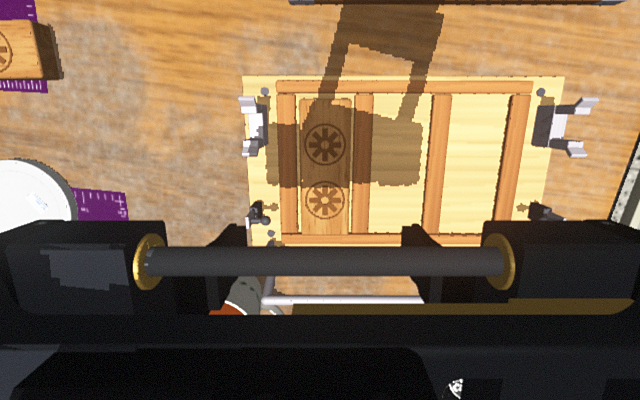

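View pics/t14.png

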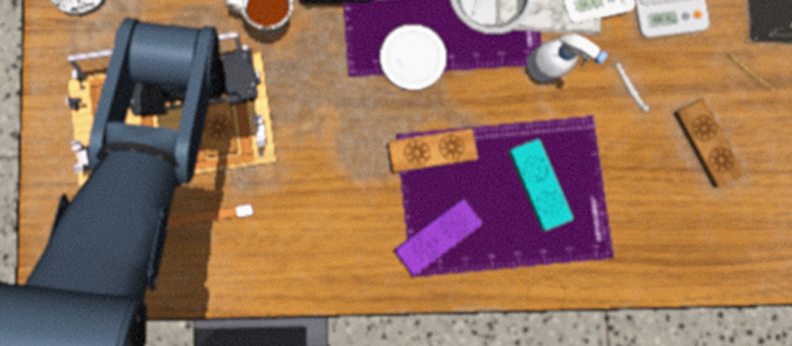

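>>> play_rows(rows=[[[0,0.145,-0.498,89,0,0,0.087],[0,0.145,-0.498,89,0,0,0.087],[0,0.145,-0.498,89,0,0,0.087],[0,0.145,-0.498,89,0,0,0.087],[0,0.145,-0.498,89,0,0,0.087],[0,0.145,-0.498,89,0,0,0.087],[0,0.145,-0.498,89,0,0,0.087],[0,0.145,-0.498,89,0,0,0.087],[0,0.145,-0.498,89,0,0,0.087],[0,0.145,-0.498,89,0,0,0.087],[0,0.145,-0.498,89,0,0,0.087],[0,0.145,-0.498,89,0,0,0.087]]])

```text
time_s: 20.4
position: [0.5069, -0.4827, 0.2209]
tcp_rot: [[-0.003, -0.135, 0.991], [0.003, 0.991, 0.135], [-1.0, 0.003, -0.003]]
force: [0.9, 0.4, -1.0]
opening: 1.004
```

>>> play_rows(rows=[[[0,0,0,0,0,0,0.087],[0,0,0,0,0,0,0.087]]])

```text
time_s: 20.6
position: [0.5092, -0.4776, 0.2231]
tcp_rot: [[-0.002, -0.141, 0.99], [0.003, 0.99, 0.141], [-1.0, 0.003, -0.001]]
force: [0.7, 0.2, 0.3]
opening: 1.0
```

```bash
cd .;python3 - <<'E'
from h import *
c=capture("wrist"); 
save(c,"w15")
for r in trace("wrist","mould_0"):
    q=mrect(c,r["mask"],.026); print(round(r["p"],2),np.round(r["at"]),[np.round(v,3) for v in q])
go([.507,-.370,.012],Rt(8))
print(read_state()["joint_positions"])
E
```

```text
0.9 [337.  75.] [array([ 0.509, -0.372]), array([0.059, 0.159]), np.float64(7.582)]
0.89 [277. 227.] [array([ 0.438, -0.549]), array([0.165, 0.054]), np.float64(9.889)]
0.65 [192.  66.] [array([ 0.352, -0.375]), array([0.064, 0.162]), np.float64(34.157)]
row [0.2123 0.1069 0.0128] [ 0.14 -0.03 -0.08] | t 20.7 pos [ 0.5096 -0.4779  0.2242] yaw 8.14 F [-0.3 -0.2  0. ] op 0.996
[-5.23073131e+01  3.60990735e+01  7.02334618e+01  1.46080271e-02
  7.37538050e+01 -6.04529791e+01]
```

View pics/w15.png

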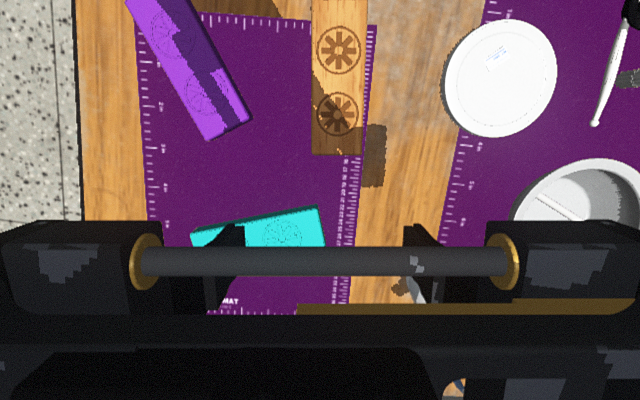

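>>> play_rows(rows=[[[0,0.05,0.014,0.4,0,0,0.087],[0,0.09,0.014,0.4,0,0,0.087],[0.04,0.105,0.014,0.4,0,0,0.087],[0.08,0.105,0.014,0.4,0,0,0.087],[0.12,0.105,0.014,0.4,0,0,0.087],[0.14,0.105,0.014,0.4,0,0,0.087],[0.14,0.105,0.014,0.4,0,0,0.087],[0.14,0.105,0.014,0.4,0,0,0.087]]])

```text
time_s: 21.5
position: [0.509, -0.3735, 0.0851]
tcp_rot: [[0.0, -0.134, 0.991], [-0.0, 0.991, 0.134], [-1.0, -0.0, 0.0]]
force: [0.5, 0.0, 0.2]
opening: 1.001
```

```bash
cd .;python3 - <<'E'
from h import *
c=capture("wrist"); 
save(c,"w16")
go([.5085,-.372,.013],Rt(7.7))
E
```

```text
row [ 0.073   0.0025 -0.0008] [-0.04  0.09  0.12] | t 21.55 pos [ 0.5095 -0.3743  0.086 ] yaw 7.66 F [ 0.  -0.2 -0.7] op 1.001
```

View pics/w16.png

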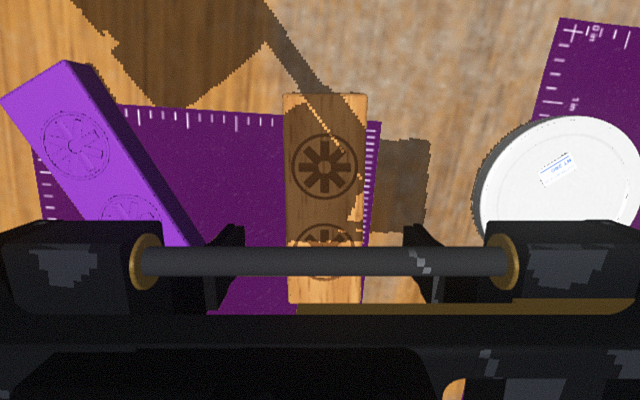

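>>> play_rows(rows=[[[0.03,0.0025,0,0,0,0,0.087],[0.06,0.0025,0,0,0,0,0.087],[0.073,0.0025,0,0,0,0,0.087],[0.073,0.0025,0,0,0,0,0.087],[0.073,0.0025,0,0,0,0,0.05],[0.073,0.0025,0,0,0,0,0.04],[0.073,0.0025,0,0,0,0,0.03],[0.073,0.0025,0,0,0,0,0.03],[0.073,0.0025,0,0,0,0,0.03],[0.073,0.0025,0,0,0,0,0.03],[0.073,0.0025,0,0,0,0,0.03]]])

```text
time_s: 22.65
position: [0.5085, -0.372, 0.0123]
tcp_rot: [[0.001, -0.132, 0.991], [-0.001, 0.991, 0.132], [-1.0, -0.001, 0.001]]
force: [0.2, 0.6, 5.9]
opening: 0.662
```

>>> play_rows(rows=[[[0,0,0,0,0,0,0.03],[0,0,0,0,0,0,0.03],[0,0,0,0,0,0,0.03],[-0.04,0,0,0,0,0,0.03],[-0.08,0,0,0,0,0,0.03],[-0.12,0,0,0,0,0,0.03],[-0.15,0,0,0,0,0,0.03],[-0.15,0,0,0,0,0,0.03],[-0.15,0,0,0,0,0,0.03]]])

```text
time_s: 23.55
position: [0.5077, -0.3713, 0.1614]
tcp_rot: [[-0.0, -0.132, 0.991], [0.0, 0.991, 0.132], [-1.0, 0.0, -0.0]]
force: [0.0, 0.8, -1.8]
opening: 0.663
```

```bash
python3 - <<'E'
from h import *
c=capture("wrist"); save(c,"w17")
s=read_state();z=s["position"][2]+.012
for uv in [(262,84),(385,84)]: print(uv, s["tcp_rot"].T@(at_z(c,uv,z)-s["position"]))
go([*L(.002,.001),.16],Rt(96.85))
E
```

```text
(262, 84) [-0.01175431  0.08104832 -0.02696372]
(385, 84) [-0.01185728  0.08110887  0.029095  ]
row [0.001  0.4777 0.1386] [-8.925e+01  2.000e-02 -1.900e-01] | t 23.6 pos [ 0.5071 -0.3706  0.1601] yaw 7.6 F [-1.6  0.6 -1.3] op 0.664
```

View pics/w17.png

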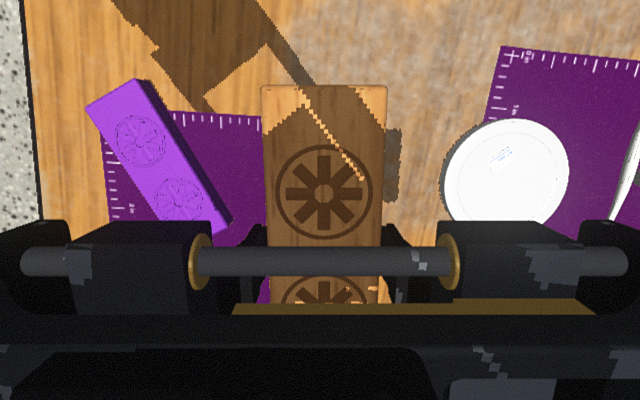

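>>> play_rows(rows=[[[0,0.478,0.138,-89.3,0,0,0.03],[0,0.478,0.138,-89.3,0,0,0.03],[0,0.478,0.138,-89.3,0,0,0.03],[0,0.478,0.138,-89.3,0,0,0.03],[0,0.478,0.138,-89.3,0,0,0.03],[0,0.478,0.138,-89.3,0,0,0.03],[0,0.478,0.138,-89.3,0,0,0.03],[0,0.478,0.138,-89.3,0,0,0.03],[0,0.478,0.138,-89.3,0,0,0.03],[0,0.478,0.138,-89.3,0,0,0.03],[0,0.478,0.138,-89.3,0,0,0.03],[0,0.478,0.138,-89.3,0,0,0.03]]])

```text
time_s: 24.8
position: [0.5798, 0.1221, 0.1589]
tcp_rot: [[-0.005, -0.992, -0.123], [-0.0, -0.123, 0.992], [-1.0, 0.005, 0.0]]
force: [-0.6, -0.3, -0.3]
opening: 0.664
```

```bash
python3 - <<'E'
from h import *
go([*L(.001,.001),.045],Rt(96.85))
c=capture("wrist"); save(c,"w18")
E
```

```text
row [ 0.1139 -0.001  -0.0011] [ 0.23  0.01 -0.29] | t 24.8 pos [0.5798 0.1221 0.1589] yaw 97.08 F [-0.6 -0.3 -0.3] op 0.664
```

View pics/w18.png

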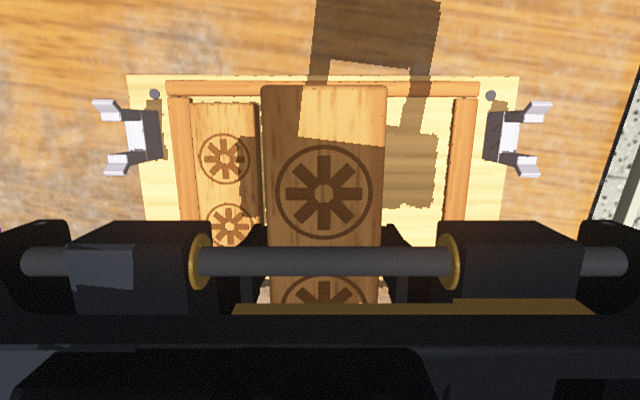

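>>> play_rows(rows=[[[0.04,-0.001,-0.0005,0.2,0,-0.2,0.03],[0.08,-0.001,-0.0005,0.2,0,-0.2,0.03],[0.11,-0.001,-0.0005,0.2,0,-0.2,0.03],[0.114,-0.001,-0.0005,0.2,0,-0.2,0.03],[0.114,-0.001,-0.0005,0.2,0,-0.2,0.03],[0.114,-0.001,-0.0005,0.2,0,-0.2,0.03]]])

```text
time_s: 25.45
position: [0.5838, 0.1194, 0.0486]
tcp_rot: [[0.006, -0.993, -0.115], [0.0, -0.115, 0.993], [-1.0, -0.006, -0.0]]
force: [0.6, -0.0, -1.1]
opening: 0.661
```

```bash
python3 - <<'E'
from h import *
c=capture("wrist"); 
pts=[[*L(x,y),.016] for x in(-.086,.086) for y in (-.124,-.056,-.034,.034,.056,.124)]+[[*L(x,y),.008] for x in(-.106,.106) for y in (-.186,.186)]
save(c,"w19",pts=proj(c,pts))
go([*L(.001,.001),.021],Rt(96.85))
E
```

```text
row [0.0281 0.0037 0.0019] [-0.22 -0.02  0.38] | t 25.5 pos [0.5841 0.1196 0.0492] yaw 96.63 F [-0.3  0.3 -0.4] op 0.667
```

View pics/w19.png

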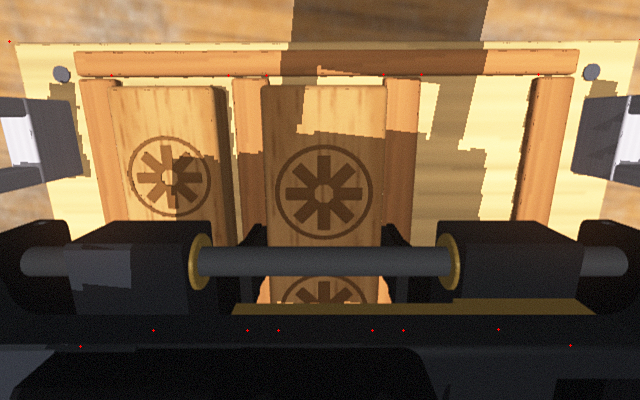

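>>> play_rows(rows=[[[0.008,0.003,0.0017,-0.2,0,0.3,0.03],[0.015,0.003,0.0017,-0.2,0,0.3,0.03],[0.02,0.003,0.0017,-0.2,0,0.3,0.03],[0.024,0.003,0.0017,-0.2,0,0.3,0.03],[0.024,0.003,0.0017,-0.2,0,0.3,0.03],[0.024,0.003,0.0017,-0.2,0,0.3,0.03],[0.024,0.003,0.0017,-0.2,0,0.3,0.03]]])

```text
time_s: 26.2
position: [0.5798, 0.1215, 0.0236]
tcp_rot: [[-0.001, -0.993, -0.12], [-0.0, -0.12, 0.993], [-1.0, 0.001, -0.0]]
force: [0.3, 0.2, -0.5]
opening: 0.658
```

```bash
cd .;python3 - <<'E'
from h import *
c=capture("wrist"); 
go([*L(.001,.001),.021],Rt(96.85))
save(c,"w20")
E
```

```text
row [ 0.0027 -0.0005 -0.0004] [ 0.05 -0.   -0.07] | t 26.25 pos [0.5798 0.1214 0.0237] yaw 96.9 F [-0.3 -0.4 -0.5] op 0.668
```

View pics/w20.png

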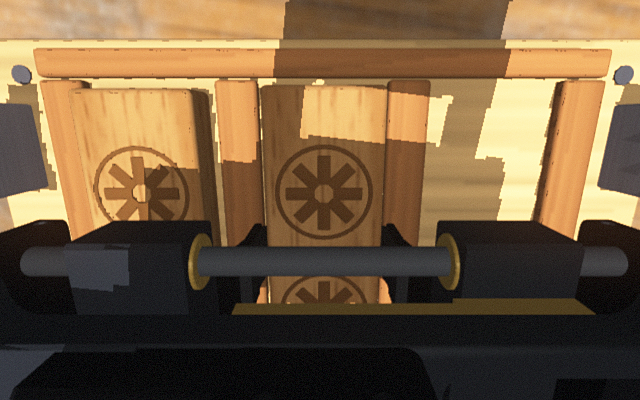

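>>> play_rows(rows=[[[0.0025,0,0,0,0,0,0.03],[0.003,0,0,0,0,0,0.03],[0.003,0,0,0,0,0,0.064],[0.003,0,0,0,0,0,0.066],[0.003,0,0,0,0,0,0.066],[-0.03,0,0,0,0,0,0.066],[-0.08,0,0,0,0,0,0.066],[-0.12,0,0,0,0,0,0.087],[-0.17,0,0,0,0,0,0.087],[-0.2,0,0,0,0,0,0.087],[-0.2,0,0,0,0,0,0.087]]])

```text
time_s: 27.35
position: [0.5833, 0.1217, 0.2293]
tcp_rot: [[0.01, -0.993, -0.12], [0.0, -0.12, 0.993], [-1.0, -0.01, -0.001]]
force: [0.4, 0.2, 0.8]
opening: 0.974
```

```bash
cd .;python3 - <<'E'
from h import *
c=capture("wrist"); save(c,"w21")
c=capture("top"); save(c,"t21")
for r in trace("top","mould_0"):
    q=mrect(c,r["mask"],.026); print(round(r["p"],2),np.round(r["at"]),[np.round(v,3) for v in q])
s=read_state();print(s["position"],s["joint_positions"])
E
```

```text
0.89 [260. 200.] [array([0.589, 0.032]), array([0.158, 0.06 ]), np.float64(7.153)]
0.72 [231. 214.] [array([0.544, 0.118]), array([0.098, 0.062]), np.float64(6.84)]
0.66 [460. 242.] [array([ 0.437, -0.565]), array([0.16 , 0.065]), np.float64(19.184)]
[0.57897841 0.12145624 0.2227558 ] [ 1.03856866e+00  2.77006726e+01  8.68606022e+01 -1.19340236e-02
  6.56410942e+01 -9.58537106e+01]
```

View pics/w21.png

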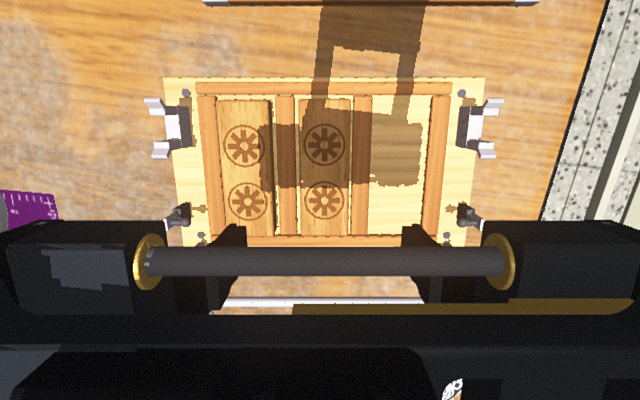

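View pics/t21.png

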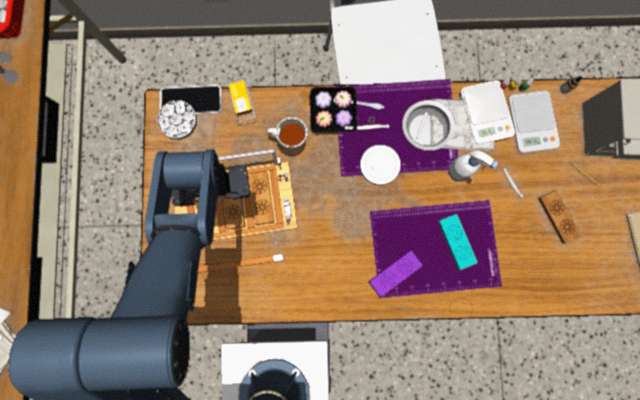

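```bash
cd .;python3 - <<'E'
import numpy as np
from scipy.optimize import least_squares
D=[([-86.4309,30.2826,82.1555],(.14903,-.60623,.22154)),([-44.2116,22.803,96.352],(.44505,-.27798,.22032)),([-7.68295,32.0844,90.1594],(.5911,.0323,.1614)),([-52.307,36.099,70.2335],(.5096,-.4779,.2242)),([1.03857,27.70067,86.8606],(.57898,.12146,.22276))]
def f(p):
    L2,L3,h,d,a=p;e=[]
    for j,P in D:
        q=np.radians(j);r=a+L2*np.sin(q[1])+L3*np.sin(q[1]+q[2]);z=h+L2*np.cos(q[1])+L3*np.cos(q[1]+q[2])
        u=np.array([np.cos(q[0]),np.sin(q[0])]);v=np.array([-u[1],u[0]])
        xy=r*u+d*v;e+=[xy[0]-P[0],xy[1]-P[1],z-P[2]]
    return e
r=least_squares(f,[.42,.39,-.1,.1,0]);print(r.x,np.abs(r.fun).max())
E
```

```text
[ 0.66921829  0.39894945 -0.20147023  0.11102317 -0.09569528] 0.015579487681304238
```

```bash
cd .;python3 - <<'E'
import numpy as np
from scipy.optimize import least_squares
D=[([-86.4309,30.2826,82.1555],(.14903,-.60623,.22154)),([-44.2116,22.803,96.352],(.44505,-.27798,.22032)),([-7.68295,32.0844,90.1594],(.5911,.0323,.1614)),([-52.307,36.099,70.2335],(.5096,-.4779,.2242)),([1.03857,27.70067,86.8606],(.57898,.12146,.22276))]
for j,P in D: print(j,np.hypot(*P[:2]),np.degrees(np.arctan2(P[1],P[0]))-j[0], np.hypot(*P[:2])*np.sin(np.arctan2(P[1],P[0])-np.radians(j[0])))
def f(p):
    L2,L3,h,d,a,o=p;e=[]
    for j,P in D:
        q=np.radians(j);r=a+L2*np.sin(q[1])+L3*np.sin(q[1]+q[2]+o);z=h+L2*np.cos(q[1])+L3*np.cos(q[1]+q[2]+o)
        u=np.array([np.cos(q[0]),np.sin(q[0])]);v=np.array([-u[1],u[0]])
        xy=r*u+d*v;e+=[xy[0]-P[0],xy[1]-P[1],z-P[2]]
    return e
r=least_squares(f,[.42,.39,-.1,.1,0,0]);print(r.x,np.round(r.fun,4))
E
```

```text
[-86.4309, 30.2826, 82.1555] 0.6242793876142316 10.242097390103012 0.11100175600325346
[-44.2116, 22.803, 96.352] 0.5247307718249427 12.222536418389389 0.11109034854622231
[-7.68295, 32.0844, 90.1594] 0.5919818409377098 10.81070331134175 0.1110349617884047
[-52.307, 36.099, 70.2335] 0.698627633292586 9.145635656136498 0.11104300913698135
[1.03857, 27.70067, 86.8606] 0.5915829375497573 10.809285268609994 0.1109457599775623
[ 0.59004906  0.41024928 -0.03027791  0.11102317 -0.00260663  0.28760504] [ 0.      0.0002  0.      0.     -0.0001  0.0001 -0.     -0.     -0.0001
  0.     -0.0001 -0.      0.      0.0001  0.    ]
```

```bash
cd .;python3 - <<'E'
from h import *
c=capture("top")
P=[at_z(c,p,.026)[:2] for p in [(540.3,197.7),(555.8,190.2),(580.6,235),(564.6,243)]]
P=np.array(P);print(P.round(3),P.mean(0),np.degrees(np.arctan2(*(P[1]-P[0])[::-1])),np.degrees(np.arctan2(*(P[2]-P[3])[::-1])),[np.linalg.norm(P[i]-P[i-1]) for i in range(4)])
d=(P[2]-P[1]+P[3]-P[0])/2; print("long",np.degrees(np.arctan2(d[1],d[0])))
go([.44,-.76,.22],Rt(-61))
E
```

```text
[[ 0.567 -0.83 ]
 [ 0.59  -0.879]
 [ 0.45  -0.942]
 [ 0.426 -0.891]] [ 0.50823391 -0.88565885] -65.99210098145329 -65.59413767458418 [np.float64(0.1538734627799863), np.float64(0.05451642834225135), np.float64(0.1534839680646373), np.float64(0.05595001972384214)]
long -156.02755168354614
row [ 0.0029  0.2434 -0.8584] [ 1.5789e+02 -4.0000e-01 -1.1000e-01] | t 27.55 pos [0.5786 0.1214 0.222 ] yaw 96.89 F [-0.5  0.8 -0. ] op 0.998
```

>>> play_rows(rows=[[[0,0.243,-0.858,160,0,0,0.087],[0,0.243,-0.858,160,0,0,0.087],[0,0.243,-0.858,160,0,0,0.087],[0,0.243,-0.858,160,0,0,0.087],[0,0.243,-0.858,160,0,0,0.087],[0,0.243,-0.858,160,0,0,0.087],[0,0.243,-0.858,160,0,0,0.087],[0,0.243,-0.858,160,0,0,0.087],[0,0.243,-0.858,160,0,0,0.087],[0,0.243,-0.858,160,0,0,0.087],[0,0.243,-0.858,160,0,0,0.087],[0,0.243,-0.858,160,0,0,0.087]]])

```text
time_s: 28.75
position: [0.4855, -0.4723, 0.221]
tcp_rot: [[-0.004, 0.115, 0.993], [0.004, 0.993, -0.115], [-1.0, 0.003, -0.005]]
force: [1.2, -1.2, -0.4]
opening: 0.997
```

```bash
cd .;python3 - <<'E'
from h import *
go([.44,-.76,.22],Rt(-65))
E
```

```text
row [ 1.00e-04 -2.91e-01 -1.21e-02] [ 5.839e+01 -3.500e-01 -3.000e-02] | t 28.75 pos [ 0.4855 -0.4723  0.221 ] yaw -6.61 F [ 1.2 -1.2 -0.4] op 0.997
```

>>> play_rows(rows=[[[0,-0.291,-0.012,58,0,0,0.087],[0,-0.291,-0.012,58,0,0,0.087],[0,-0.291,-0.012,58,0,0,0.087],[0,-0.291,-0.012,58,0,0,0.087],[0,-0.291,-0.012,58,0,0,0.087],[0,-0.291,-0.012,58,0,0,0.087],[0,-0.291,-0.012,58,0,0,0.087],[0,-0.291,-0.012,58,0,0,0.087],[0,-0.291,-0.012,58,0,0,0.087]]])

```text
time_s: 29.65
position: [0.4434, -0.7581, 0.2211]
tcp_rot: [[-0.003, 0.899, 0.437], [0.004, 0.437, -0.899], [-1.0, -0.001, -0.005]]
force: [0.1, -0.3, 0.7]
opening: 0.999
```

```bash
cd .;python3 - <<'E'
from h import *
s=read_state();print(s["position"],s["joint_positions"])
c=capture("wrist"); save(c,"w22")
for r in trace("wrist","mould_0"):
    q=mrect(c,r["mask"],.026); print(round(r["p"],2),np.round(r["at"]),[np.round(v,3) for v in q])
c=capture("top"); save(c,"t22",(340,130,640,340),2.6)
go([.46,-.82,.1],Rt(-65))
E
```

```text
[ 0.44335555 -0.75807844  0.22107445] [-6.69142784e+01  5.39840464e+01  3.30122294e+01 -7.46320339e-02
  9.32911530e+01 -2.83882430e+00]
0.74 [30. 99.] [array([ 0.381, -0.424]), array([0.062, 0.079]), np.float64(33.254)]
0.59 [173. 101.] [array([ 0.442, -0.573]), array([0.159, 0.066]), np.float64(19.861)]
row [ 0.1241 -0.0128  0.0627] [ 0.92 -0.07  0.09] | t 29.8 pos [ 0.4443 -0.758   0.2241] yaw -64.08 F [ 0.6  0.6 -0.5] op 0.996
```

View pics/w22.png

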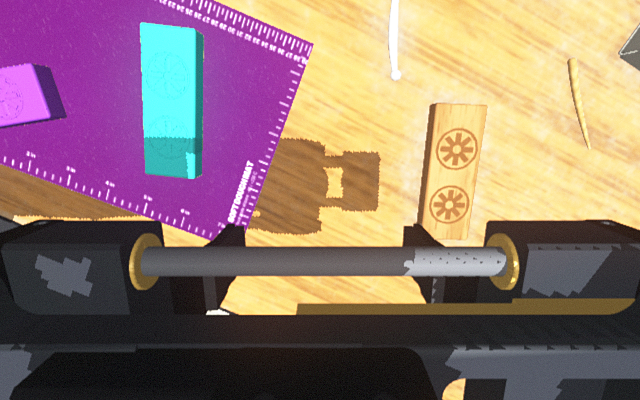

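View pics/t22.png

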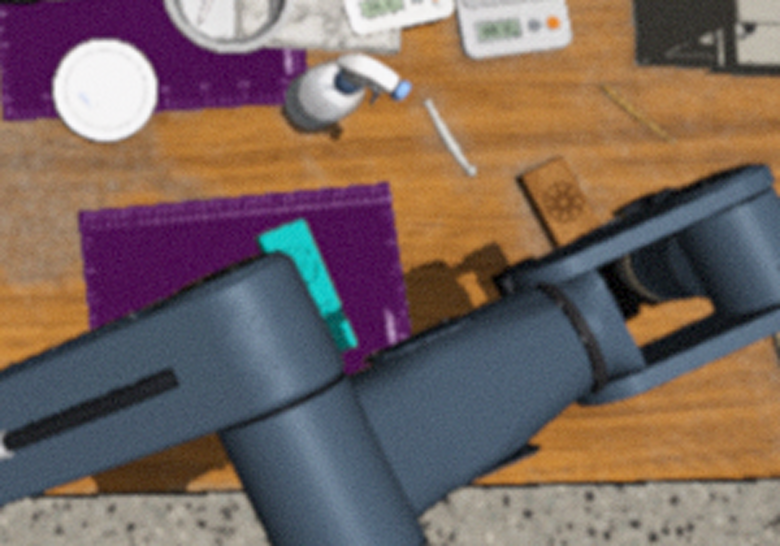

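```bash
cd .;cat >> h.py <<'E'
def Rtilt(b,t):
    "tool tilted outward along world bearing b by t; camera on outer side"
    u=np.array([np.cos(np.radians(b)),np.sin(np.radians(b)),0]);k=np.array([0,0,1.]);t=np.radians(t)
    x=-np.cos(t)*k+np.sin(t)*u;y=np.cos(t)*u+np.sin(t)*k;return np.column_stack([x,y,np.cross(x,y)])
E
python3 - <<'E'
from h import *
c=capture("wrist")
save(c,"w22z",(400,80,520,270),4)
P=np.array([at_z(c,p,.026)[:2] for p in [(437,103),(488,105),(469,240),(427,240)]]);print(P.round(4))
go([.45,-.78,.2],Rtilt(-66,35))
E
```

```text
[[ 0.5731 -0.8338]
 [ 0.5959 -0.8853]
 [ 0.4518 -0.9526]
 [ 0.4292 -0.9063]]
row [ 0.0246 -0.0044  0.0221] [ 88.78 -27.94  27.17] | t 29.85 pos [ 0.4443 -0.7582  0.2246] yaw -64.1 F [ 0.6 -0.7 -0.4] op 1.001
```

View pics/w22z.png

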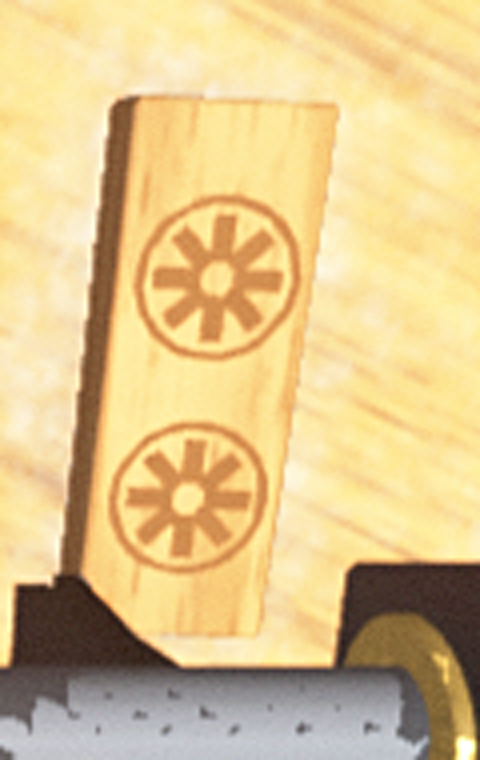

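```bash
cd .;python3 - <<'E'
from h import *
c=capture("wrist")
P=np.array([at_z(c,p,.026)[:2] for p in [(432.8,104.5),(484.2,105.8),(465.5,238),(454.5,150),(447.3,204.2)]]);print(P.round(4))
d=P[4]-P[3];print(np.degrees(np.arctan2(d[1],d[0])),(P[0]+P[2])/2,(P[3]+P[4])/2); d=P[2]-P[1];print(np.degrees(np.arctan2(d[1],d[0])),np.linalg.norm(d))
E
```

```text
[[ 0.5699 -0.8309]
 [ 0.5935 -0.8827]
 [ 0.452  -0.948 ]
 [ 0.5378 -0.8789]
 [ 0.4791 -0.9053]]
-155.77298616662415 [ 0.51094691 -0.88946878] [ 0.50843389 -0.89211261]
-155.20944202845988 0.15585835649044483
```

>>> play_rows(rows=[[[0.02,-0.004,0.022,88.8,-27.9,27.2,0.087],[0.02,-0.004,0.022,88.8,-27.9,27.2,0.087],[0.02,-0.004,0.022,88.8,-27.9,27.2,0.087],[0.02,-0.004,0.022,88.8,-27.9,27.2,0.087],[0.02,-0.004,0.022,88.8,-27.9,27.2,0.087],[0.02,-0.004,0.022,88.8,-27.9,27.2,0.087],[0.02,-0.004,0.022,88.8,-27.9,27.2,0.087],[0.02,-0.004,0.022,88.8,-27.9,27.2,0.087],[0.02,-0.004,0.022,88.8,-27.9,27.2,0.087],[0.02,-0.004,0.022,88.8,-27.9,27.2,0.087],[0.02,-0.004,0.022,88.8,-27.9,27.2,0.087],[0.02,-0.004,0.022,88.8,-27.9,27.2,0.087]]])

```text
time_s: 31.1
position: [0.4502, -0.7785, 0.204]
tcp_rot: [[0.233, 0.33, -0.915], [-0.523, -0.75, -0.404], [-0.82, 0.573, -0.002]]
force: [0.1, -0.1, -0.0]
opening: 1.002
```

```bash
cd .;python3 - <<'E'
from h import *
s=read_state();q=np.radians(s["joint_positions"]);p=s["position"];print(p,s["joint_positions"],s["tcp_rot"].round(3))
L2,L3,h,d,a,o=0.59004906,0.41024928,-0.03027791,0.11102317,-0.00260663,0.28760504
rw=a+L2*np.sin(q[1])+L3*np.sin(q[1]+q[2]+o);zw=h+L2*np.cos(q[1])+L3*np.cos(q[1]+q[2]+o)
r=np.hypot(*p[:2]); rp=np.sqrt(r*r-d*d); t=np.arctan2(1,1)
print(rw,zw,rp,p[2])
E
```

```text
[ 0.45017938 -0.77846012  0.20399191] [-67.29620645  42.49413436  69.66105739   1.32448342  32.90927867
  88.0274269 ] [[ 0.233  0.33  -0.915]
 [-0.523 -0.75  -0.404]
 [-0.82   0.573 -0.002]]
0.7164476042686554 0.14865774474532345 0.8923763147500068 0.20399191177946563
```

```bash
cd .;python3 - <<'E'
from h import *
go([.5417,-.956,.08],Rtilt(-65.5,35))
c=capture("top");print(at_z(c,(583,172),0),at_z(c,(575,165),0),at_z(c,(596,182),0),at_z(c,(630,215),0))
E
```

```text
row [ 0.2159  0.0924 -0.0118] [-0.61  0.31  0.05] | t 31.1 pos [ 0.4502 -0.7785  0.204 ] yaw -156.18 F [ 0.1 -0.1 -0. ] op 1.002
[ 0.6491218  -0.98353746  0.        ] [ 0.67225718 -0.96047509  0.        ] [ 0.61611263 -1.02125659  0.        ] [ 0.50923017 -1.11648547  0.        ]
```

>>> play_rows(rows=[[[0.028,0.04,-0.003,0,0,0,0.087],[0.056,0.08,-0.006,0,0,0,0.087],[0.085,0.12,-0.009,0,0,0,0.087],[0.114,0.162,-0.012,-0.6,0.3,0,0.087],[0.15,0.138,-0.012,-0.6,0.3,0,0.087],[0.18,0.116,-0.012,-0.6,0.3,0,0.087],[0.216,0.092,-0.012,-0.6,0.3,0,0.087],[0.216,0.092,-0.012,-0.6,0.3,0,0.087],[0.216,0.092,-0.012,-0.6,0.3,0,0.087],[0.216,0.092,-0.012,-0.6,0.3,0,0.087]]])

```text
time_s: 32.15
position: [0.5423, -0.9605, 0.0866]
tcp_rot: [[0.24, 0.339, -0.91], [-0.529, -0.74, -0.416], [-0.814, 0.581, 0.001]]
force: [0.4, -0.4, 0.8]
opening: 0.998
```

```bash
cd .;python3 - <<'E'
from h import *
go([.5417,-.956,.010],Rtilt(-65.5,35))
c=capture("wrist");save(c,"w23");print(read_state()["joint_positions"])
E
```

```text
row [ 0.0598 -0.048  -0.0014] [ 0.09  0.02 -0.5 ] | t 32.15 pos [ 0.5423 -0.9605  0.0866] yaw -155.44 F [ 0.4 -0.4  0.8] op 0.998
[-66.48502673  67.80195411  29.0430292    0.7371855   47.57669253
  88.62301196]
```

View pics/w23.png

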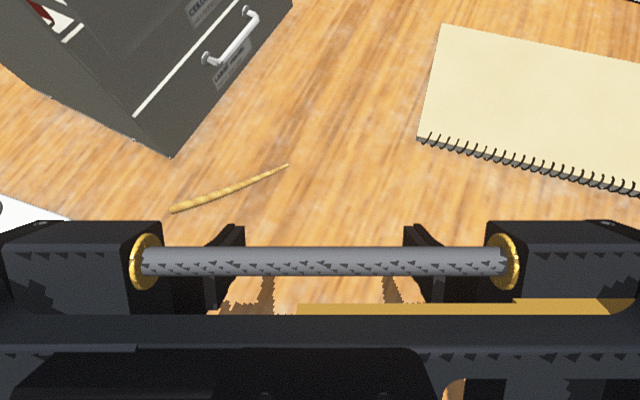

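>>> play_rows(rows=[[[0.02,-0.016,-0.001,0,0,-0.4,0.087],[0.04,-0.032,-0.001,0,0,-0.4,0.087],[0.052,-0.042,-0.001,0,0,-0.4,0.087],[0.057,-0.0455,-0.001,0,0,-0.4,0.087],[0.057,-0.0455,-0.001,0,0,-0.4,0.087],[0.057,-0.0455,-0.001,0,0,-0.4,0.087]]])

```text
time_s: 32.8
position: [0.5401, -0.9538, 0.0073]
tcp_rot: [[0.235, 0.342, -0.91], [-0.517, -0.748, -0.415], [-0.823, 0.568, 0.001]]
force: [0.5, -0.2, 0.7]
opening: 1.0
```

```bash
cd .;python3 - <<'E'
from h import *
go([.5417,-.956,.010],Rtilt(-65.5,35))
go([.5417-.175*.4147,-.956+.175*.91,.012],Rtilt(-65.5,35))
c=capture("top");save(c,"t23",(480,150,640,270),5)
E
```

```text
row [-0.0006  0.0037 -0.0006] [0.06 0.03 0.37] | t 32.8 pos [ 0.5401 -0.9538  0.0073] yaw -155.47 F [ 0.5 -0.2  0.7] op 1.0
row [-0.1017 -0.1391 -0.0007] [0.06 0.03 0.37] | t 32.8 pos [ 0.5401 -0.9538  0.0073] yaw -155.47 F [ 0.5 -0.2  0.7] op 1.0
```

View pics/t23.png

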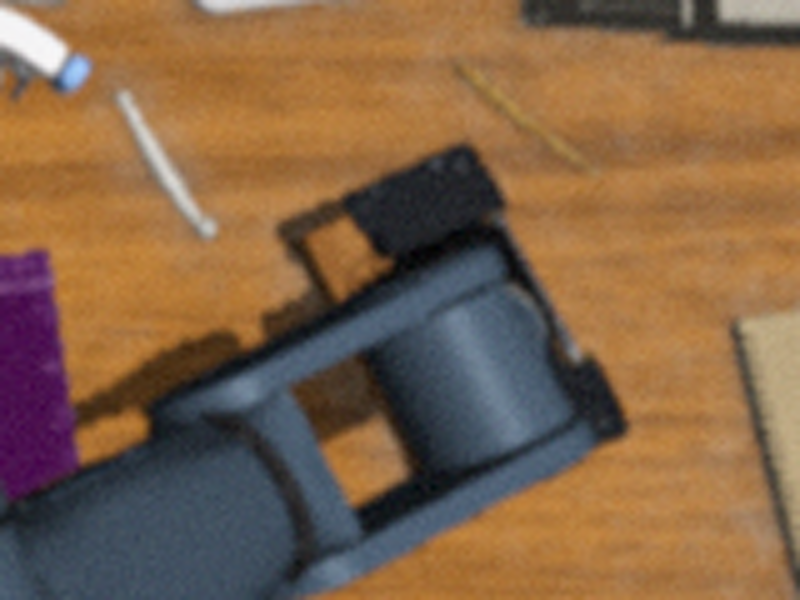

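>>> play_rows(rows=[[[-0.008,-0.006,0,0,0,0,0.087],[-0.016,-0.018,0,0,0,0,0.087],[-0.024,-0.03,0,0,0,0,0.087],[-0.032,-0.041,0,0,0,0,0.087],[-0.041,-0.053,0,0,0,0,0.087],[-0.05,-0.066,0,0,0,0,0.087],[-0.059,-0.079,0,0,0,0,0.087],[-0.068,-0.092,0,0,0,0,0.087],[-0.077,-0.105,0,0,0,0,0.087],[-0.086,-0.117,0,0,0,0,0.087],[-0.095,-0.129,0,0,0,0,0.087],[-0.102,-0.139,0,0,0,0,0.087]]])

```text
time_s: 34.05
position: [0.4682, -0.7964, 0.0127]
tcp_rot: [[0.235, 0.342, -0.91], [-0.517, -0.748, -0.415], [-0.823, 0.568, 0.001]]
force: [-0.2, 0.2, 1.1]
opening: 0.999
```

```bash
cd .;python3 - <<'E'
from h import *
go([.5417-.175*.4147,-.956+.175*.91,.012],Rtilt(-65.5,35))
c=capture("top");save(c,"t24",(440,150,600,270),5)
E
```

```text
row [ 0.001   0.0002 -0.0007] [0.05 0.03 0.38] | t 34.05 pos [ 0.4682 -0.7964  0.0127] yaw -155.47 F [-0.2  0.2  1.1] op 0.999
```

View pics/t24.png

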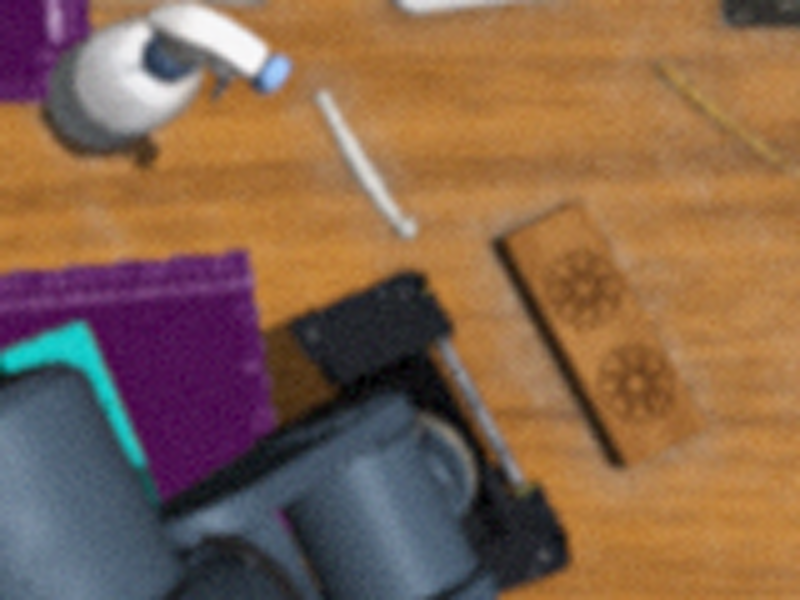

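```bash
cd .;python3 - <<'E'
from h import *
go([.468,-.796,.09],Rtilt(-65.5,35))
go([.511,-.889,.06],Rtilt(-65.5,35))
go([.511,-.889,.03],Rtilt(-65.5,35))
c=capture("scene");save(c,"s24",(420,80,560,200),5)
E
```

```text
row [-0.0636  0.0457  0.0004] [0.07 0.02 0.59] | t 34.1 pos [ 0.4676 -0.7943  0.0117] yaw -155.45 F [-0.4  1.9 -1. ] op 1.0
row [ 1.910e-02  1.133e-01 -1.000e-04] [0.07 0.02 0.59] | t 34.1 pos [ 0.4676 -0.7943  0.0117] yaw -155.45 F [-0.4  1.9 -1. ] op 1.0
row [ 0.0438  0.0963 -0.0001] [0.07 0.02 0.59] | t 34.1 pos [ 0.4676 -0.7943  0.0117] yaw -155.45 F [-0.4  1.9 -1. ] op 1.0
```

View pics/s24.png

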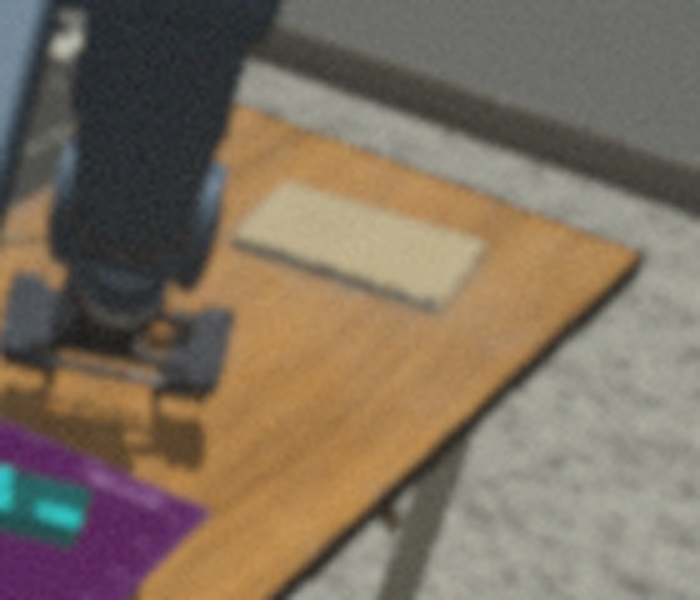

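>>> play_rows(rows=[[[-0.03,0.022,0,0,0,0,0.0],[-0.0636,0.0457,0,0,0,0,0.0],[-0.04,0.08,0,0,0,0,0.0],[-0.01,0.11,0,0,0,0,0.0],[0.019,0.1133,0,0,0,0,0.0],[0.019,0.1133,0,0,0,0,0.0],[0.03,0.106,0,0,0,0,0.0],[0.036,0.1017,0,0,0,0,0.0],[0.04,0.099,0,0,0,0,0.0],[0.044,0.0963,0,0,0,0,0.0],[0.044,0.0963,0,0,0,0,0.0]]])

```text
time_s: 35.25
position: [0.5115, -0.8909, 0.0299]
tcp_rot: [[0.235, 0.343, -0.91], [-0.516, -0.749, -0.415], [-0.824, 0.567, 0.001]]
force: [-0.5, 0.3, 0.2]
opening: 0.088
```

```bash
cd .;python3 - <<'E'
from h import *
go([.511,-.889,.03],Rtilt(-65.5,35))
c=capture("scene");save(c,"s25",(420,60,560,180),5)
c=capture("top");save(c,"t25",(480,150,640,270),5,pts=proj(c,[read_state()["position"]]))
E
```

```text
row [-0.0012 -0.0016 -0.0003] [0.06 0.02 0.48] | t 35.25 pos [ 0.5115 -0.8909  0.0299] yaw -155.46 F [-0.5  0.3  0.2] op 0.088
```

View pics/t25.png

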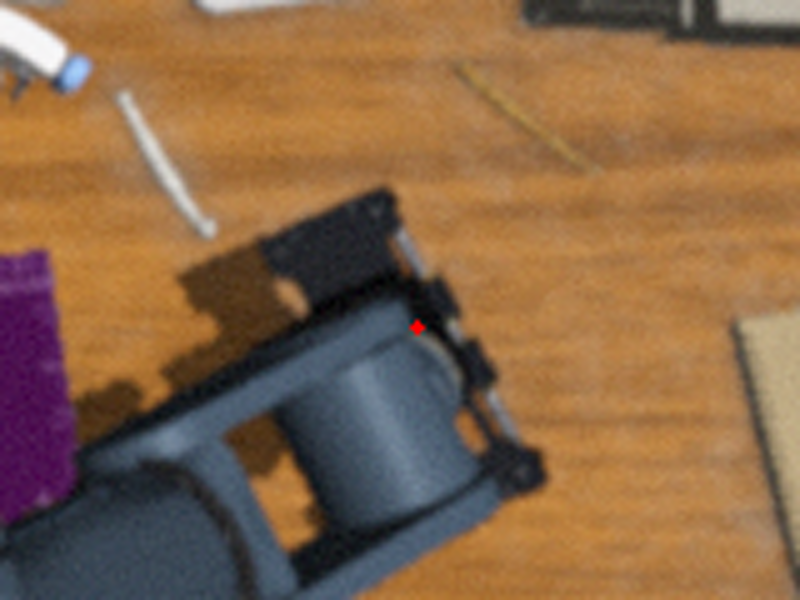

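View pics/s25.png

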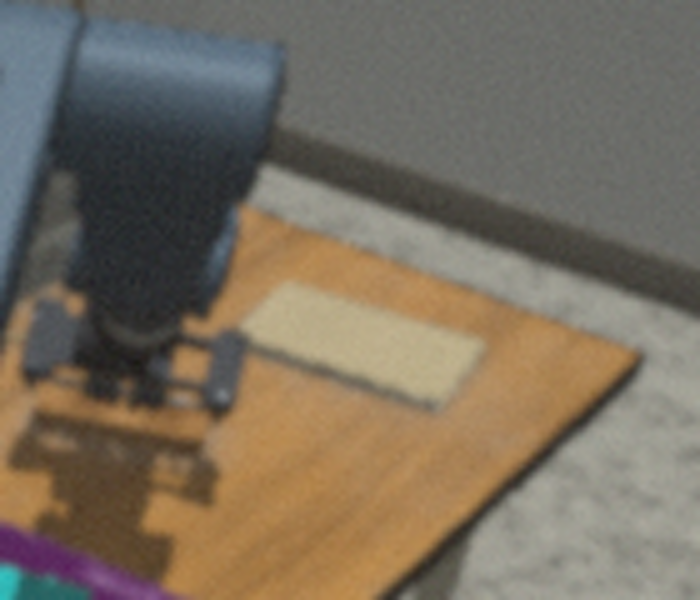

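>>> play_rows(rows=[[[0.003,-0.002,0,0,0,0,0.0],[0.0055,-0.0037,0,0,0,0,0.0],[0.008,-0.0057,0,0,0,0,0.0],[0.008,-0.0057,0,0,0,0,0.0]]])

```text
time_s: 35.75
position: [0.5114, -0.8908, 0.0193]
tcp_rot: [[0.234, 0.343, -0.91], [-0.515, -0.75, -0.415], [-0.824, 0.566, 0.001]]
force: [0.5, 0.1, -0.0]
opening: 0.003
```

```bash
cd .;python3 - <<'E'
from h import *
go([.511,-.889,.02],Rtilt(-65.5,35))
E
```

```text
row [-0.0016 -0.0011 -0.0004] [0.05 0.03 0.52] | t 35.75 pos [ 0.5114 -0.8908  0.0193] yaw -155.47 F [ 0.5  0.1 -0. ] op 0.003
```

>>> play_rows(rows=[[[0.003,-0.002,0,0,0,0,0.0],[0.0055,-0.0037,0,0,0,0,0.0],[0.008,-0.0057,0,0,0,0,0.0],[0.008,-0.0057,0,0,0,0,0.0]]])

```text
time_s: 36.15
position: [0.5113, -0.8908, 0.0095]
tcp_rot: [[0.234, 0.343, -0.91], [-0.515, -0.75, -0.415], [-0.824, 0.566, 0.001]]
force: [0.7, -0.3, -0.4]
opening: 0.003
```

>>> play_rows(rows=[[[-0.05,0.035,0,0,0,0,0.0],[-0.1,0.07,0,0,0,0,0.0],[-0.14,0.03,0,0,0,0,0.0],[-0.16,-0.02,0,0,0,0,0.0],[-0.18,-0.07,0,0,0,0,0.087],[-0.2,-0.12,0,0,0,0,0.087],[-0.22,-0.17,0,0,0,0,0.087],[-0.22,-0.17,0,0,0,0,0.087]]])

```text
time_s: 36.95
position: [0.3998, -0.645, 0.0938]
tcp_rot: [[0.233, 0.344, -0.91], [-0.512, -0.752, -0.416], [-0.827, 0.562, 0.001]]
force: [-1.0, -0.2, -0.8]
opening: 0.28
```

```bash
cd .;python3 - <<'E'
from h import *
s=read_state();print(s["position"])
c=capture("top");save(c,"t26",(440,150,640,270),4)
c=capture("wrist");save(c,"w26")
E
```

```text
[ 0.39977114 -0.64504353  0.09381998]
```

View pics/t26.png

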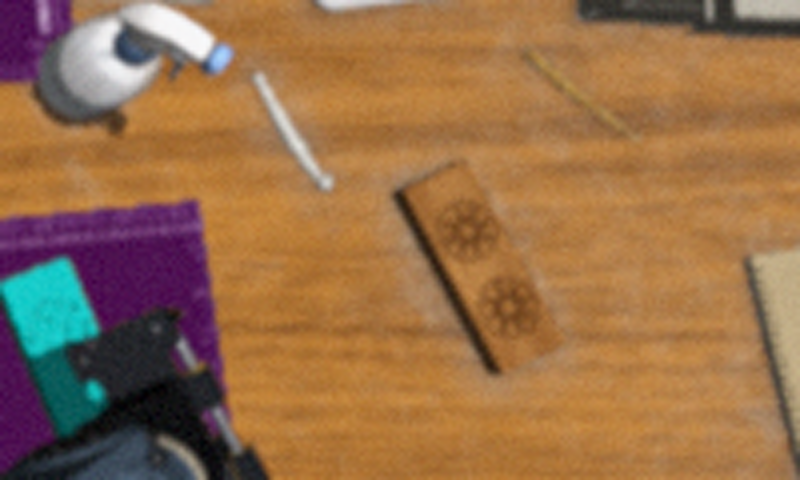

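View pics/w26.png

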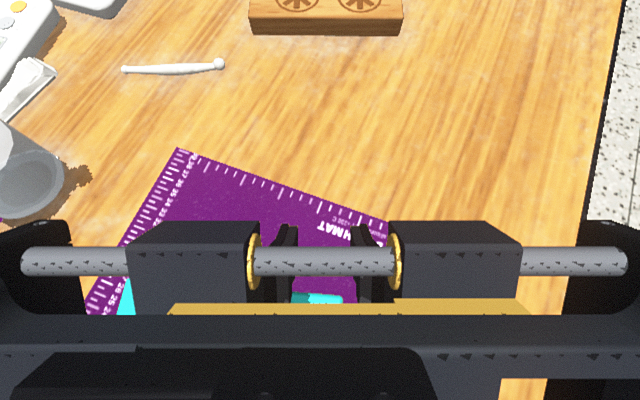

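```bash
cd .;python3 - <<'E'
from h import *
go([.47,-.5,.24],Rt(-110))
go([*L(.18,0),.24],Rt(-83.15))
E
```

```text
row [-0.1793 -0.0025 -0.1239] [-44.05  13.53 -32.23] | t 37.05 pos [ 0.3998 -0.6447  0.093 ] yaw -155.44 F [ 0.2 -0.1  0.1] op 0.373
row [-0.4392 -0.3863 -0.6527] [-70.02  21.48 -29.36] | t 37.05 pos [ 0.3998 -0.6447  0.093 ] yaw -155.44 F [ 0.2 -0.1  0.1] op 0.373
```

>>> play_rows(rows=[[[-0.1,-0.002,-0.06,-20,6,-15,0.0],[-0.179,-0.002,-0.124,-44,13.5,-32.2,0.0],[-0.179,-0.002,-0.124,-44,13.5,-32.2,0.0],[-0.179,-0.002,-0.124,-44,13.5,-32.2,0.0],[-0.179,-0.002,-0.124,-44,13.5,-32.2,0.0],[-0.179,-0.002,-0.124,-44,13.5,-32.2,0.0],[-0.179,-0.002,-0.124,-44,13.5,-32.2,0.0],[-0.179,-0.002,-0.124,-44,13.5,-32.2,0.0],[-0.179,-0.002,-0.124,-44,13.5,-32.2,0.0]]])

```text
time_s: 37.95
position: [0.4721, -0.5055, 0.2416]
tcp_rot: [[0.005, 0.939, -0.345], [-0.01, -0.345, -0.939], [-1.0, 0.008, 0.008]]
force: [-0.4, 1.1, 0.0]
opening: 0.003
```

```bash
cd .;python3 - <<'E'
from h import *
go([*L(.18,0),.24],Rt(-83.15))
E
```

```text
row [-0.0038  0.0453 -0.706 ] [-27.03   0.57  -0.35] | t 37.95 pos [ 0.4721 -0.5055  0.2416] yaw -110.18 F [-0.4  1.1  0. ] op 0.003
```

>>> play_rows(rows=[[[0,0.045,-0.706,-27,0.5,-0.3,0.0],[0,0.045,-0.706,-27,0.5,-0.3,0.0],[0,0.045,-0.706,-27,0.5,-0.3,0.0],[0,0.045,-0.706,-27,0.5,-0.3,0.0],[0,0.045,-0.706,-27,0.5,-0.3,0.0],[0,0.045,-0.706,-27,0.5,-0.3,0.0],[0,0.045,-0.706,-27,0.5,-0.3,0.0],[0,0.045,-0.706,-27,0.5,-0.3,0.0],[0,0.045,-0.706,-27,0.5,-0.3,0.0],[0,0.045,-0.706,-27,0.5,-0.3,0.0],[0,0.045,-0.706,-27,0.5,-0.3,0.0],[0,0.045,-0.706,-27,0.5,-0.3,0.0]]])

```text
time_s: 39.15
position: [0.7135, 0.046, 0.2377]
tcp_rot: [[0.001, 0.993, 0.119], [0.0, 0.119, -0.993], [-1.0, 0.001, 0.0]]
force: [0.3, -0.5, 0.7]
opening: 0.001
```

```bash
cd .;python3 - <<'E'
from h import *
go([*L(.18,0),.24],Rt(-83.15))
E
```

```text
row [-0.0023  0.0557 -0.0895] [-0.04  0.   -0.03] | t 39.15 pos [0.7135 0.046  0.2377] yaw -83.19 F [ 0.3 -0.5  0.7] op 0.001
```

>>> play_rows(rows=[[[0,0.02,-0.045,0,0,0,0.0],[0,0.0557,-0.0895,0,0,0,0.0],[0,0.0557,-0.0895,0,0,0,0.0],[0,0.0557,-0.0895,0,0,0,0.0],[0,0.0557,-0.0895,0,0,0,0.0]]])

```text
time_s: 39.65
position: [0.7571, 0.1386, 0.2372]
tcp_rot: [[-0.002, 0.993, 0.119], [-0.001, 0.119, -0.993], [-1.0, -0.002, 0.001]]
force: [0.3, -0.2, 1.1]
opening: 0.001
```

```bash
cd .;python3 - <<'E'
from h import *
go([*L(.18,0),.085],Rt(-83.15))
c=capture("top");save(c,"t27",(130,90,340,290),3)
rod=[[*L(.138,y),.10] for y in(-.15,-.07,0,.07,.15)]
save(c,"t27",(130,90,340,290),3,pts=np.vstack([proj(c,rod),proj(c,[[*L(.18,0),.085]])]))
c=capture("scene");save(c,"s27",(130,150,340,320),3.6,pts=proj(c,rod))
c=capture("wrist");save(c,"w27")
E
```

```text
row [ 0.1522  0.0017 -0.0028] [-0.02  0.03  0.09] | t 39.65 pos [0.7571 0.1386 0.2372] yaw -83.17 F [ 0.3 -0.2  1.1] op 0.001
```

View pics/t27.png

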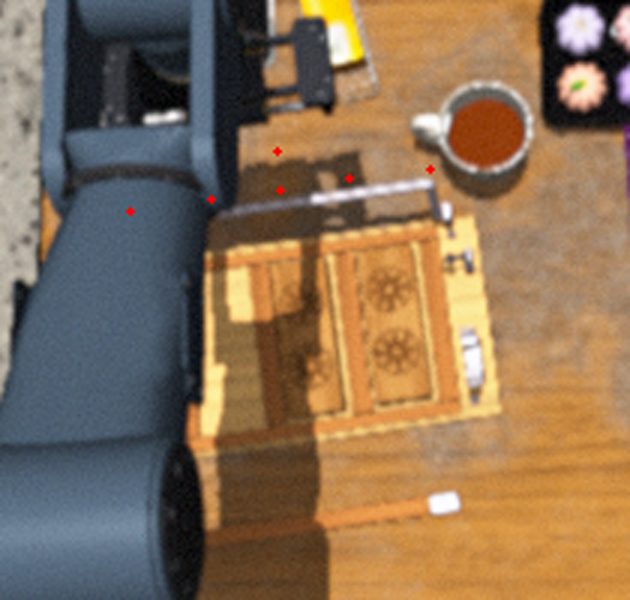

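View pics/s27.png

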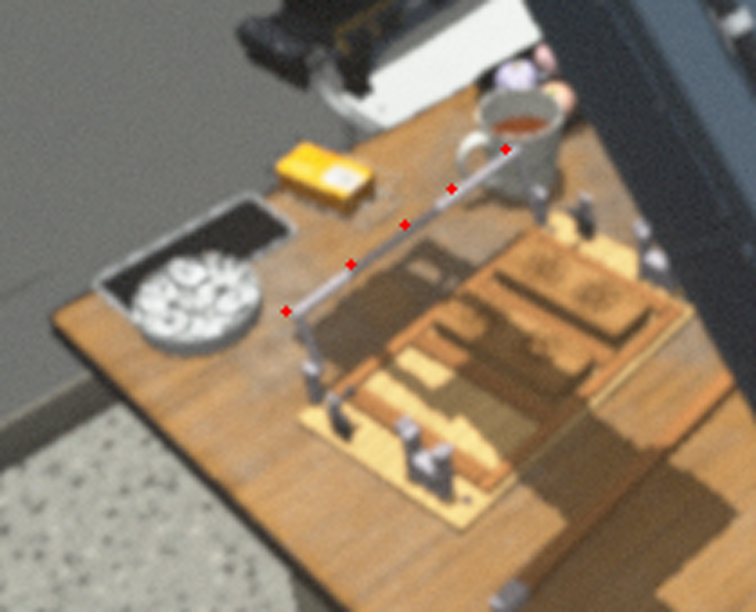

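View pics/w27.png

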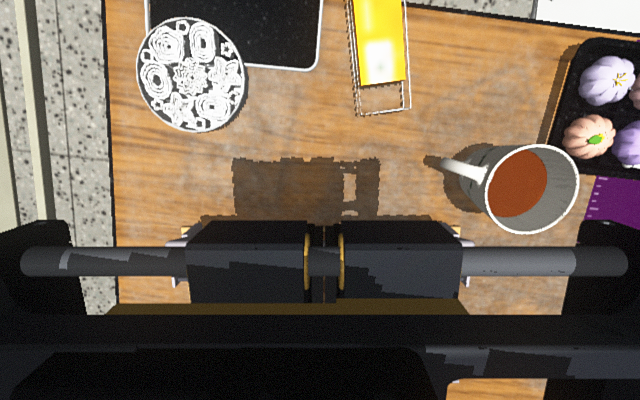

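>>> play_rows(rows=[[[0.05,0.002,-0.002,0,0,0,0.0],[0.1,0.002,-0.002,0,0,0,0.0],[0.14,0.002,-0.002,0,0,0,0.0],[0.152,0.002,-0.002,0,0,0,0.0],[0.152,0.002,-0.002,0,0,0,0.0],[0.152,-0.015,-0.002,0,0,0,0.0],[0.152,-0.025,-0.002,0,0,0,0.0],[0.152,-0.035,-0.002,0,0,0,0.0],[0.152,-0.045,-0.002,0,0,0,0.0],[0.152,-0.053,-0.002,0,0,0,0.0]]])

```text
time_s: 40.8
position: [0.7075, 0.1352, 0.0898]
tcp_rot: [[0.007, 0.993, 0.12], [0.0, 0.12, -0.993], [-1.0, 0.007, 0.0]]
force: [1.2, -0.1, 1.1]
opening: 0.008
```

```bash
cd .;python3 - <<'E'
from h import *
go([*L(.092,0),.085],Rt(-83.15))
c=capture("scene");save(c,"s28",(130,150,340,320),3.6)
E
```

```text
row [ 0.0046 -0.0369 -0.0002] [ 0.02  0.02 -0.43] | t 40.8 pos [0.7075 0.1352 0.0898] yaw -83.13 F [ 1.2 -0.1  1.1] op 0.008
```

View pics/s28.png

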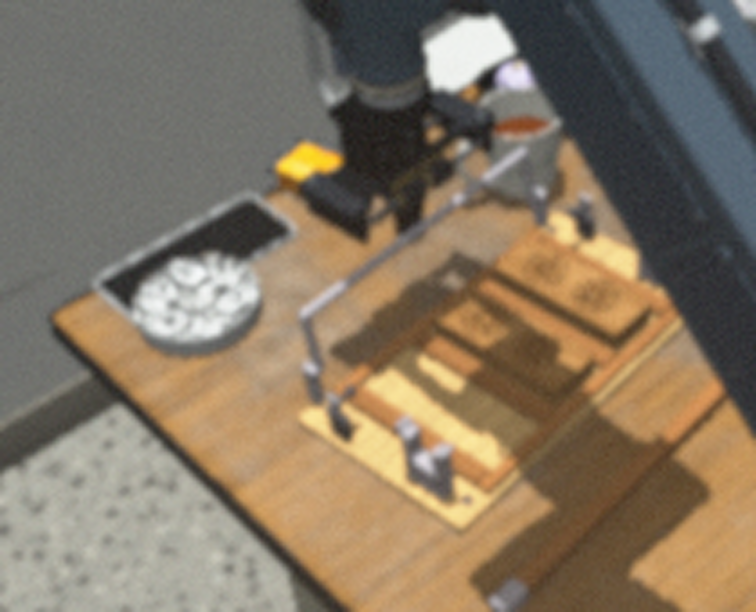

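>>> play_rows(rows=[[[0.004,-0.008,0,0,0,0,0.0],[0.004,-0.016,0,0,0,0,0.0],[0.004,-0.024,0,0,0,0,0.0],[0.004,-0.032,0,0,0,0,0.0],[0.004,-0.042,0,0,0,0,0.0],[0.004,-0.05,0,0,0,0,0.0],[0.004,-0.05,0,0,0,0,0.0],[0.004,-0.05,0,0,0,0,0.0]]])

```text
time_s: 41.65
position: [0.6553, 0.1295, 0.0816]
tcp_rot: [[-0.0, 0.993, 0.12], [0.0, 0.12, -0.993], [-1.0, 0.0, -0.0]]
force: [-0.2, -0.1, 0.9]
opening: 0.005
```

```bash
cd .;python3 - <<'E'
from h import *
go([*L(.12,0),.15],Rt(-83.15))
c=capture("scene");save(c,"s29",(130,150,340,320),3.6)
E
```

```text
row [-0.0684  0.0436  0.0004] [ 0.06 -0.01 -0.  ] | t 41.65 pos [0.6553 0.1295 0.0816] yaw -83.09 F [-0.2 -0.1  0.9] op 0.005
```

View pics/s29.png

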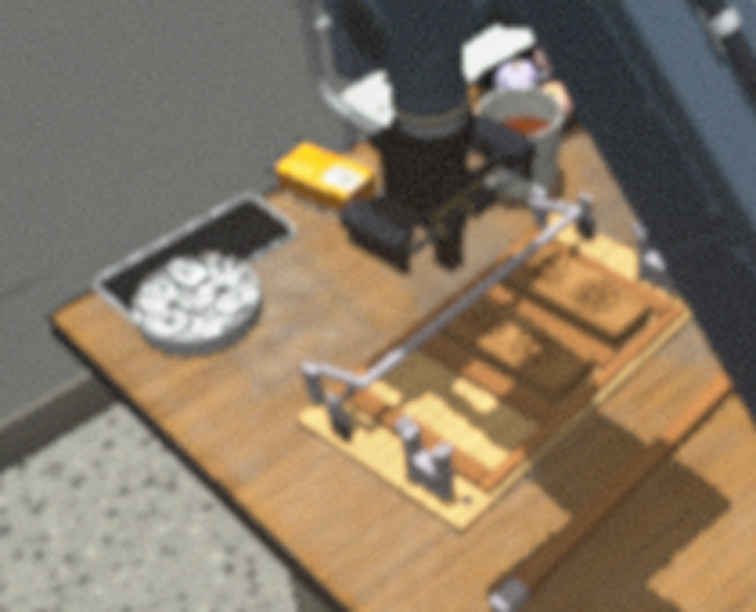

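>>> play_rows(rows=[[[-0.03,0,0,0,0,0,0.0],[-0.03,-0.02,0,0,0,0,0.0],[-0.03,-0.035,0,0,0,0,0.0],[-0.03,-0.035,0,0,0,0,0.0],[-0.01,-0.035,0,0,0,0,0.0],[0.005,-0.035,0,0,0,0,0.0],[0.012,-0.035,0,0,0,0,0.0],[0.018,-0.035,0,0,0,0,0.0],[0.022,-0.035,0,0,0,0,0.0],[0.026,-0.035,0,0,0,0,0.0]]])

```text
time_s: 42.7
position: [0.6201, 0.1253, 0.0552]
tcp_rot: [[-0.002, 0.993, 0.12], [0.0, 0.12, -0.993], [-1.0, -0.002, -0.0]]
force: [-0.2, -0.7, 1.3]
opening: 0.006
```

```bash
cd .;python3 - <<'E'
from h import *
go([*L(.042,0),.047],Rt(-83.15))
E
```

```text
row [0.0082 0.0011 0.0004] [ 0.06 -0.02  0.12] | t 42.7 pos [0.6201 0.1253 0.0552] yaw -83.09 F [-0.2 -0.7  1.3] op 0.006
```

>>> play_rows(rows=[[[0.003,0.001,0,0,0,0,0.0],[0.006,0.001,0,0,0,0,0.0],[0.008,0.001,0,0,0,0,0.0],[0.008,0.001,0,0,0,0,0.0]]])

```text
time_s: 43.1
position: [0.6226, 0.1255, 0.0491]
tcp_rot: [[0.002, 0.993, 0.12], [0.0, 0.12, -0.993], [-1.0, 0.002, 0.0]]
force: [-1.1, 0.1, 8.2]
opening: 0.008
```

```bash
cd .;python3 - <<'E'
from h import *
go([*L(.042,0),.047],Rt(-83.15))
c=capture("scene");save(c,"s30",(130,150,340,320),3.6)
E
```

```text
row [ 0.0021 -0.0015  0.0003] [ 0.07  0.   -0.09] | t 43.1 pos [0.6226 0.1255 0.0491] yaw -83.08 F [-1.1  0.1  8.2] op 0.008
```

View pics/s30.png

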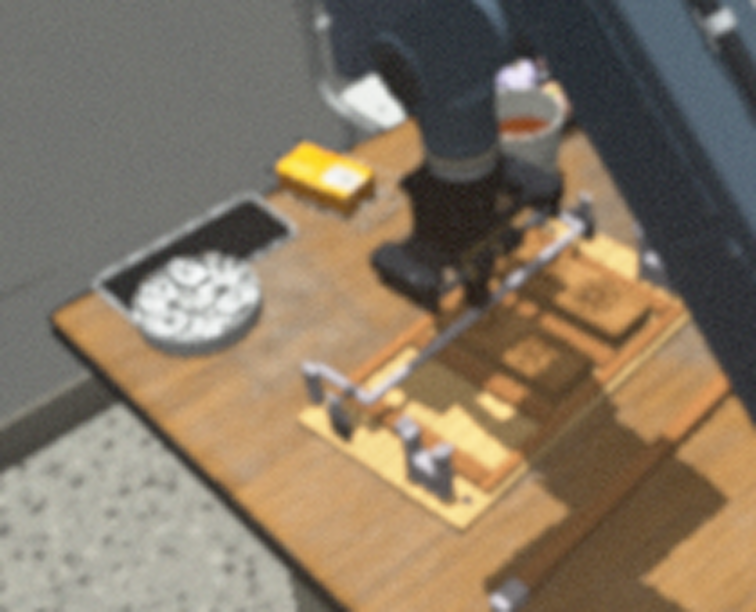

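>>> play_rows(rows=[[[0.001,0,0,0,0,0,0.0],[0.002,0,0,0,0,0,0.0],[0.003,0,0,0,0,0,0.0],[0.003,0,0,0,0,0,0.0]]])

```text
time_s: 43.55
position: [0.6227, 0.1255, 0.0486]
tcp_rot: [[0.002, 0.993, 0.121], [0.0, 0.121, -0.993], [-1.0, 0.002, 0.0]]
force: [-5.3, -0.8, 22.1]
opening: 0.004
```

>>> play_rows(rows=[[[-0.02,0,0,0,0,0,0.0],[-0.07,0,0,0,0,0,0.0],[-0.12,0,0,0,0,0,0.0],[-0.16,-0.03,0,0,0,0,0.06],[-0.16,-0.08,0,-15,0,0,0.06],[-0.16,-0.13,0,-30,0,0,0.06],[-0.16,-0.18,0,-45,0,0,0.06],[-0.16,-0.23,0,-60,0,0,0.06],[-0.16,-0.23,-0.04,-75,0,0,0.06],[-0.16,-0.23,-0.06,-90,0,0,0.06],[-0.16,-0.23,-0.06,-90,0,0,0.06],[-0.16,-0.23,-0.06,-90,0,0,0.06]]])

```text
time_s: 44.75
position: [0.3864, 0.158, 0.2049]
tcp_rot: [[0.001, 0.24, 0.971], [0.0, 0.971, -0.24], [-1.0, 0.001, 0.001]]
force: [-0.7, -0.3, -0.0]
opening: 0.667
```

```bash
cd .;python3 - <<'E'
from h import *
go([.385,.15,.12],Rt(6.9))
c=capture("scene");save(c,"s31",(130,150,340,320),3.6,pts=proj(c,[[*L(.04,y),.049] for y in (-.15,0,.15)]))
c=capture("top");save(c,"t31",(130,130,340,310),3.5)
c=capture("wrist");save(c,"w31")
E
```

```text
row [ 0.0849 -0.0081  0.0005] [-20.8    0.06  -0.03] | t 44.75 pos [0.3864 0.158  0.2049] yaw -13.9 F [-0.7 -0.3 -0. ] op 0.667
```

View pics/s31.png

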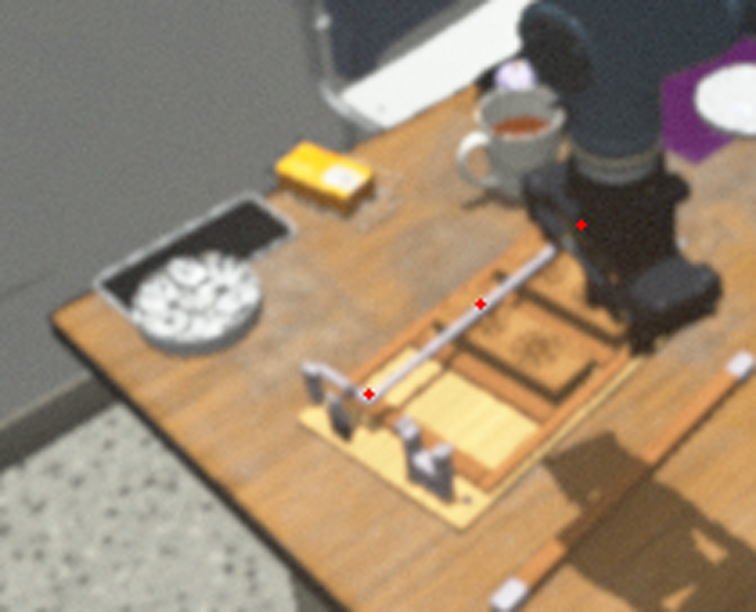

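View pics/t31.png

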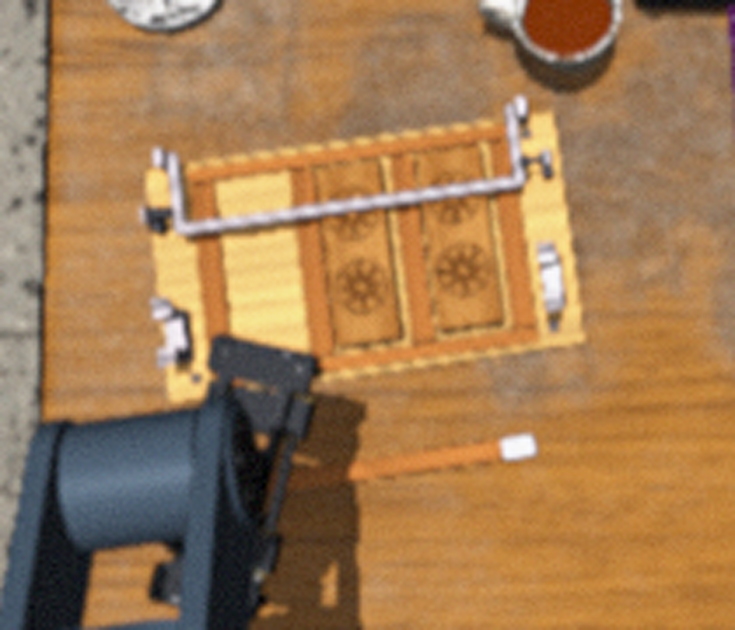

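View pics/w31.png

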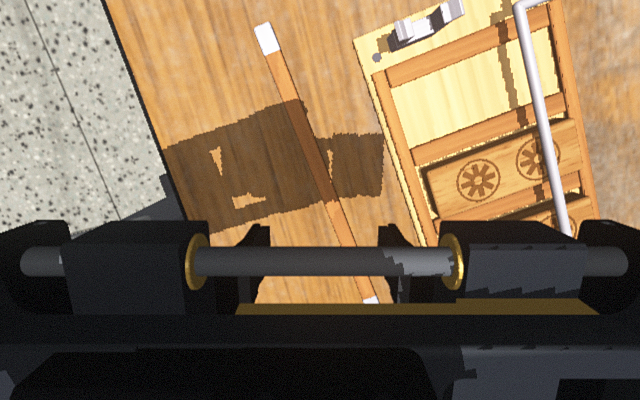

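>>> play_rows(rows=[[[0,-0.008,0.0005,-8,0,0,0.06],[0,-0.008,0.0005,-16,0,0,0.06],[0.03,-0.008,0.0005,-20.8,0,0,0.06],[0.07,-0.008,0.0005,-20.8,0,0,0.06],[0.1,-0.008,0.0005,-20.8,0,0,0.06],[0.12,-0.008,0.0005,-20.8,0,0,0.06],[0.12,-0.008,0.0005,-20.8,0,0,0.06],[0.12,-0.008,0.0005,-20.8,0,0,0.06]]])

```text
time_s: 45.7
position: [0.3848, 0.1494, 0.0847]
tcp_rot: [[-0.001, -0.111, 0.994], [0.0, 0.994, 0.111], [-1.0, 0.0, -0.001]]
force: [0.2, -0.1, 0.5]
opening: 0.689
```

```bash
cd .;python3 - <<'E'
from h import *
go([.3855,.1498,.0035],Rt(6.9))
c=capture("wrist");save(c,"w32")
s=read_state()
for r in trace("wrist","bar")[:2]: print(r["p"],r["at"])
c=capture("top")
for r in trace("top","bar"):
    q=mrect(c,r["mask"],.018); print(round(r["p"],2),np.round(r["at"]),[np.round(v,3) for v in q])
E
```

```text
row [0.0812 0.0003 0.0008] [-0.55 -0.05 -0.01] | t 45.7 pos [0.3848 0.1494 0.0847] yaw 6.35 F [ 0.2 -0.1  0.5] op 0.689
0.8 [320.8, 128.8]
0.58 [536.7, 122.2]
0.74 [255. 260.] [array([0.395, 0.059]), array([0.019, 0.17 ]), np.float64(6.173)]
0.28 [260. 201.] [array([0.569, 0.031]), array([0.121, 0.061]), np.float64(6.383)]
```

View pics/w32.png

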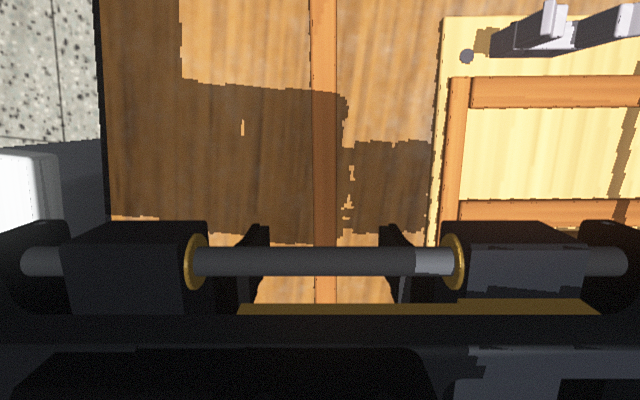

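>>> play_rows(rows=[[[0.03,0,0.001,-0.5,0,0,0.06],[0.06,0,0.001,-0.5,0,0,0.06],[0.075,0,0.001,-0.5,0,0,0.06],[0.08,0,0.001,-0.5,0,0,0.06],[0.08,0,0.001,-0.5,0,0,0.06],[0.08,0,0.001,-0.5,0,0,0.03],[0.08,0,0.001,-0.5,0,0,0.0],[0.08,0,0.001,-0.5,0,0,0.0],[0.08,0,0.001,-0.5,0,0,0.0],[0.08,0,0.001,-0.5,0,0,0.0],[0.08,0,0.001,-0.5,0,0,0.0],[0.08,0,0.001,-0.5,0,0,0.0]]])

```text
time_s: 47.1
position: [0.3855, 0.1496, 0.0047]
tcp_rot: [[-0.0, -0.121, 0.993], [0.0, 0.993, 0.121], [-1.0, 0.0, -0.0]]
force: [-0.3, -0.0, 2.4]
opening: 0.203
```

>>> play_rows(rows=[[[0,0,0,0,0,0,0.0],[0,0,0,0,0,0,0.0]]])

```text
time_s: 47.3
position: [0.3855, 0.1496, 0.0047]
tcp_rot: [[-0.0, -0.121, 0.993], [0.0, 0.993, 0.121], [-1.0, 0.0, -0.0]]
force: [0.4, 0.3, 3.9]
opening: 0.205
```

```bash
cd .;python3 - <<'E'
from h import *
go([.3855,.1498,.0035],Rt(6.9))
E
```

```text
row [0.0012 0.0002 0.    ] [ 0.05 -0.01 -0.01] | t 47.3 pos [0.3855 0.1496 0.0047] yaw 6.95 F [0.4 0.3 3.9] op 0.205
```

>>> play_rows(rows=[[[-0.02,0,0,0,0,0,0.0],[-0.05,0,0,0,0,0,0.0],[-0.09,0,0,0,0,0,0.0],[-0.12,0,0,0,0,0,0.0],[-0.135,0,0,0,0,0,0.0],[-0.135,-0.02,0.04,0,0,0,0.0],[-0.135,-0.04,0.08,0,0,0,0.0],[-0.135,-0.05,0.12,0,0,0,0.0],[-0.135,-0.052,0.138,0,0,0,0.0],[-0.135,-0.052,0.138,0,0,0,0.0],[-0.135,-0.052,0.138,0,0,0,0.0],[-0.135,-0.052,0.138,0,0,0,0.0]]])

```text
time_s: 48.5
position: [0.526, 0.1149, 0.1389]
tcp_rot: [[-0.005, -0.122, 0.993], [0.0, 0.993, 0.122], [-1.0, 0.001, -0.004]]
force: [-1.0, -0.7, -1.8]
opening: 0.201
```

```bash
cd .;python3 - <<'E'
from h import *
go([.5286,.1147,.09],Rt(6.9))
s=read_state();print(s["moment"])
c=capture("wrist");save(c,"w33")
c=capture("scene");save(c,"s33",(130,150,340,320),3.6)
c=capture("top");save(c,"t33",(130,130,340,310),3.5)
E
```

```text
row [ 0.0489 -0.0006  0.0027] [ 0.1  -0.26 -0.04] | t 48.5 pos [0.526  0.1149 0.1389] yaw 7.0 F [-1.  -0.7 -1.8] op 0.201
[-0.04925758 -0.03774299 -0.02983175]
```

View pics/w33.png

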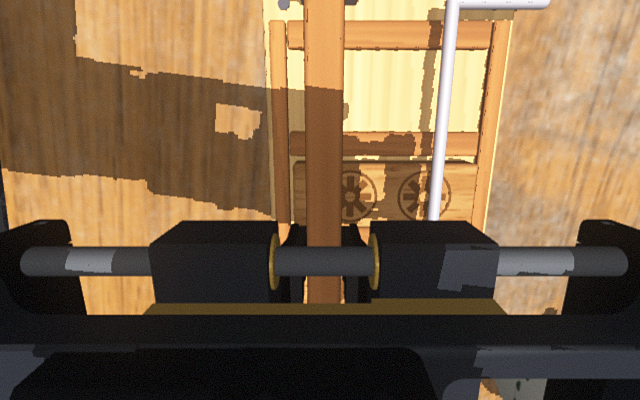

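View pics/s33.png

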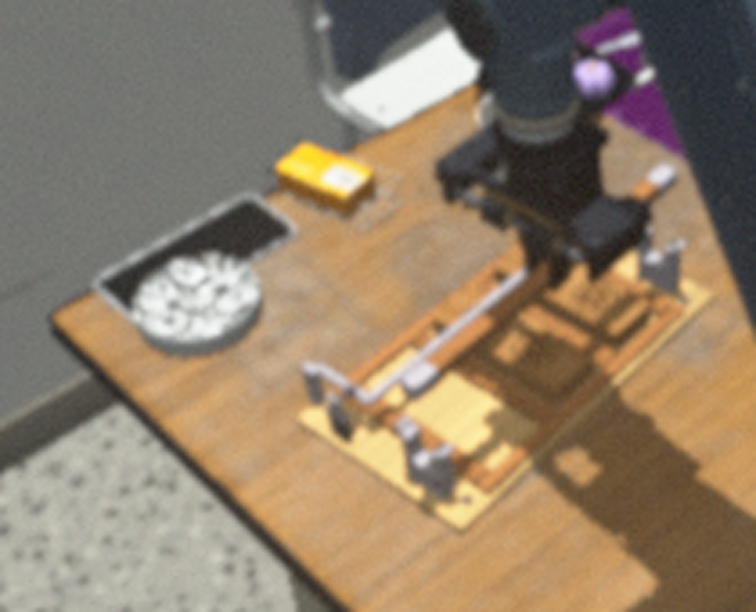

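View pics/t33.png

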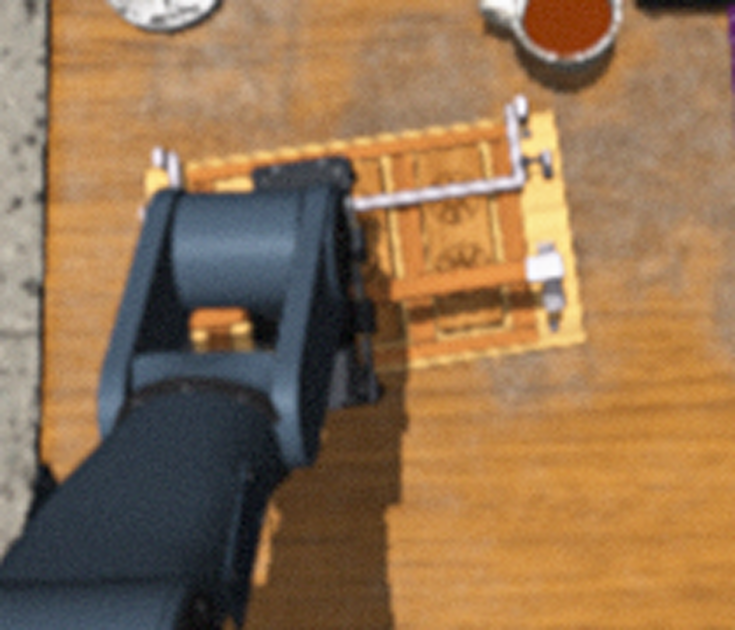

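>>> play_rows(rows=[[[0.02,-0.0005,0.002,0,0,0,0.0],[0.04,-0.0005,0.002,0,0,0,0.0],[0.045,-0.0005,0.002,0,0,0,0.0],[0.045,-0.0005,0.002,0,0,0,0.0],[0.045,-0.0005,0.002,0,0,0,0.0]]])

```text
time_s: 49.15
position: [0.5311, 0.1145, 0.0952]
tcp_rot: [[0.0, -0.121, 0.993], [0.0, 0.993, 0.121], [-1.0, 0.0, 0.0]]
force: [-0.3, -0.1, -2.1]
opening: 0.206
```

```bash
cd .;python3 - <<'E'
from h import *
go([.5286,.1147,.0435],Rt(6.9))
c=capture("wrist");save(c,"w34")
c=capture("scene");save(c,"s34",(230,170,340,300),5)
E
```

```text
row [ 0.0517  0.0005 -0.0024] [ 0.08  0.02 -0.01] | t 49.15 pos [0.5311 0.1145 0.0952] yaw 6.98 F [-0.3 -0.1 -2.1] op 0.206
```

View pics/w34.png

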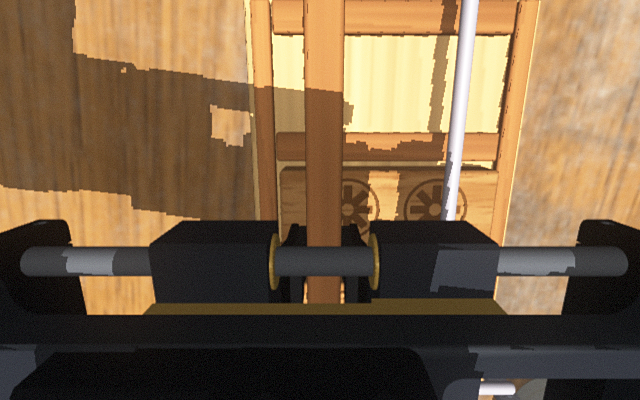

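Bar is level and held straight. Lowering into the brackets with the −2.4 mm correction.

>>> play_rows(rows=[[[0,0.0005,-0.0024,0.1,0,0,0.0],[0,0.0005,-0.0024,0.1,0,0,0.0],[0.008,0.0005,-0.0024,0.1,0,0,0.0],[0.016,0.0005,-0.0024,0.1,0,0,0.0],[0.024,0.0005,-0.0024,0.1,0,0,0.0],[0.032,0.0005,-0.0024,0.1,0,0,0.0],[0.04,0.0005,-0.0024,0.1,0,0,0.0],[0.046,0.0005,-0.0024,0.1,0,0,0.0],[0.046,0.0005,-0.0024,0.1,0,0,0.0],[0.046,0.0005,-0.0024,0.1,0,0,0.0]]])

```text
time_s: 50.25
position: [0.5283, 0.1146, 0.0484]
tcp_rot: [[-0.001, -0.12, 0.993], [0.0, 0.993, 0.12], [-1.0, 0.0, -0.001]]
force: [0.8, 0.1, -1.1]
opening: 0.208
```

```bash
cd .;python3 - <<'E'
from h import *
go([.5286,.1147,.0435],Rt(6.9))
E
```

```text
row [0.0049 0.     0.0003] [-0.04 -0.04 -0.01] | t 50.25 pos [0.5283 0.1146 0.0484] yaw 6.86 F [ 0.8  0.1 -1.1] op 0.208
```

>>> play_rows(rows=[[[0.002,0,0.0002,0,0,0,0.0],[0.004,0,0.0002,0,0,0,0.0],[0.005,0,0.0002,0,0,0,0.0],[0.0055,0,0.0002,0,0,0,0.0],[0.0055,0,0.0002,0,0,0,0.0]]])

```text
time_s: 50.75
position: [0.5287, 0.1147, 0.0438]
tcp_rot: [[0.0, -0.12, 0.993], [0.0, 0.993, 0.12], [-1.0, 0.0, 0.0]]
force: [-1.1, 0.1, 4.1]
opening: 0.205
```

>>> play_rows(rows=[[[0,0,0,0,0,0,0.022],[0,0,0,0,0,0,0.028],[0,0,0,0,0,0,0.034],[0,0,0,0,0,0,0.034],[-0.01,0,0,0,0,0,0.034],[-0.03,0,0,0,0,0,0.034],[-0.07,0,0,0,0,0,0.034],[-0.12,0,0,0,0,0,0.034],[-0.17,0,0,0,0,0,0.034],[-0.2,0,0,0,0,0,0.034]]])

```text
time_s: 51.75
position: [0.53, 0.1147, 0.2478]
tcp_rot: [[0.006, -0.12, 0.993], [0.0, 0.993, 0.12], [-1.0, -0.0, 0.006]]
force: [0.9, -0.1, 0.2]
opening: 0.391
```

>>> play_rows(rows=[[[0,-0.04,-0.01,0,0,0,0.034],[0,-0.09,-0.02,0,0,0,0.034],[0,-0.14,-0.03,0,0,0,0.034],[0,-0.19,-0.04,0,0,0,0.034],[0,-0.24,-0.05,0,0,0,0.034],[0,-0.29,-0.06,0,0,0,0.034],[0,-0.32,-0.06,0,0,0,0.034],[0,-0.32,-0.06,0,0,0,0.034]]])

```text
time_s: 52.55
position: [0.5079, -0.2154, 0.2438]
tcp_rot: [[0.002, -0.114, 0.993], [-0.003, 0.993, 0.114], [-1.0, -0.003, 0.002]]
force: [-0.6, -0.2, -0.3]
opening: 0.391
```

```bash
cd .;python3 - <<'E'
from h import *
c=capture("top")
pts=[[*L(-.05+sx*.009,sy*.18),.057] for sx in(-1,1) for sy in(-1,1)]+[[*L(.04,sy*.15),.049] for sy in(-1,1)]
save(c,"t35",(130,130,340,310),3.7,pts=proj(c,pts))
for r in trace("top","bar")[:2]:
    q=mrect(c,r["mask"],.057); print(round(r["p"],2),[np.round(v,3) for v in q])
for r in trace("top","mould_0"):
    q=mrect(c,r["mask"],.026); print(round(r["p"],2),np.round(r["at"]),[np.round(v,3) for v in q])
print(L(-.05,0))
c=capture("scene");save(c,"s35",(130,150,370,320),3.3,pts=proj(c,pts))
E
```

```text
0.58 [array([0.527, 0.114]), array([0.023, 0.36 ]), np.float64(6.617)]
0.97 [232. 198.] [array([0.601, 0.129]), array([0.124, 0.066]), np.float64(6.778)]
0.89 [262. 198.] [array([0.589, 0.032]), array([0.079, 0.059]), np.float64(6.688)]
0.79 [398. 273.] [array([ 0.348, -0.372]), array([0.062, 0.164]), np.float64(34.941)]
0.75 [458. 242.] [array([ 0.438, -0.565]), array([0.162, 0.066]), np.float64(19.823)]
[0.52985691 0.11403648]
```

View pics/t35.png

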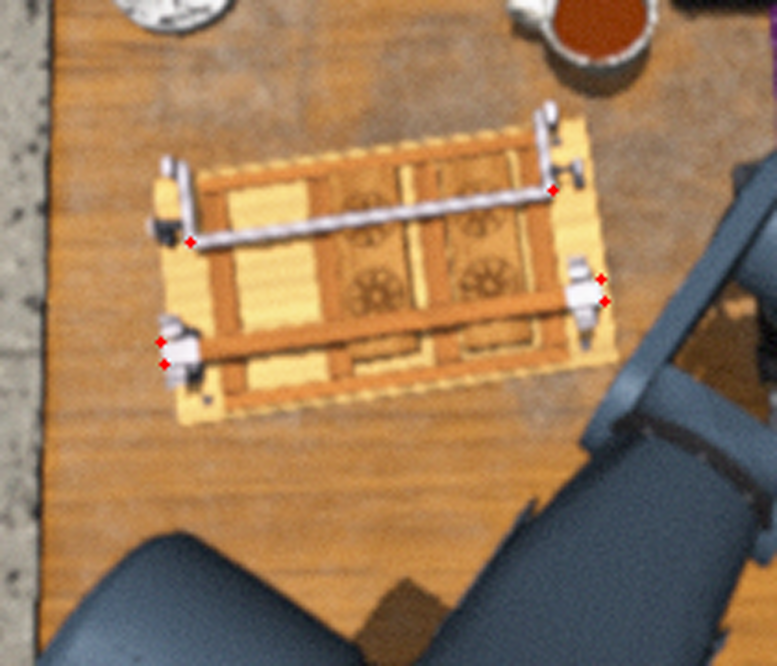

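View pics/s35.png

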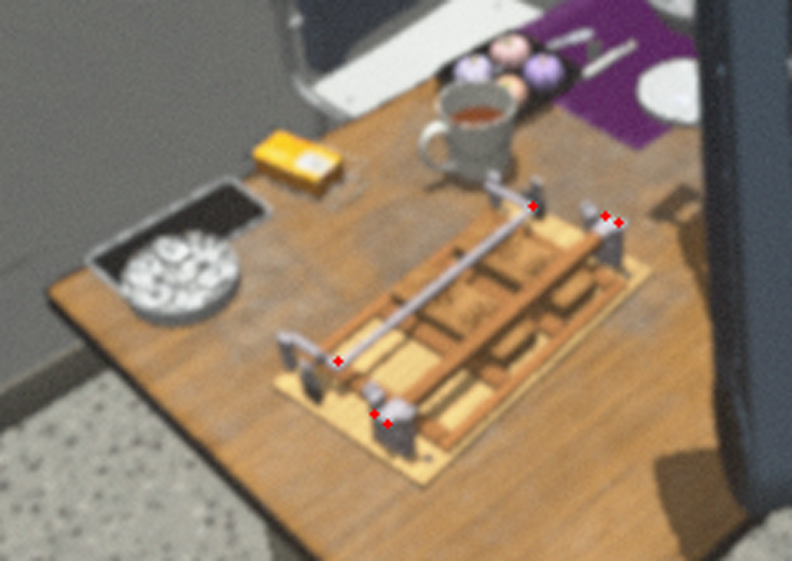

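```bash
cd .;python3 - <<'E'
from h import *
print(read_state()["time_s"]); print(hand_in())
E
```

```text
52.75
the job is handed in; nothing more can be done
None
```

The carrier is loaded with two moulds and locked. A third mould-like block on the table could not be loaded. The job was handed in at 52.8 s.

**What I did**
- I lifted the bar straight up and level and laid it in front of the carrier. Before that I gripped it too low, so I lowered it about 20 mm back into the brackets and regripped it once.
- I put the two reachable moulds in lanes 0 and 1, leaving lane 2 empty.
- I pushed the keeper over and pressed it shut. It stopped hard at 22 N with the rod top at about 49 mm, which is the height given for shut.
- I lowered the bar back into both brackets.

**Last checks**
- **Bar:** the final top view puts it at (0.527, 0.114), the same place as at the start. Both end caps are in the brackets.
- **Keeper:** the rod matches the shut position in the top and scene views.
- **Moulds:** both lie flat and straight in their lanes.
- **Tin lid and mug:** not touched.

**What disagreed**
- A third brown carved block stood at about (0.51, -0.89), roughly 1.02 m from the base and beyond the 0.9 m reach.
- I reached it with the tool tilted. The fingers swept across it and then went down through its centre to 10 mm above the table. There was no contact force and the block did not move.
- I treated it as scenery and left it. If it counts as a mould, it is not loaded.

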